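# Clamp a tube in the cam jig until the knob clicks

## Robot

A 6-joint arm with a two-finger parallel gripper is mounted at the origin on the work surface. World frame = base frame: x ahead of the robot, y to its left, z up, the work surface at z = 0. Lengths are in m, angles in rad, forces in N, time in s.
With the tool pointing down it reaches from about 0.3 to 0.875 m from the base axis. Payload 6.4 kg.
Tool frame: the origin (TCP) lies midway between the tips of the shut fingers; the grasp point (between the pads) lies 19 mm behind it; z points along the fingers, y is the direction in which the jaws open and shut (so a half turn about z gives the same grasp; the last joint's range is limited). The gripper opens to 85 mm and grips with 20 to 120 N. Pads are 22 mm wide; open, the fingers measure 114 mm over their backs; the gripper's body (76 mm by 85 mm) begins 54 mm behind the grasp point. The pads swing forward as they close: fully open they stand 13 mm farther back than shut.
Start: joints at [1.105, 0.181, 1.607, -0, 1.354, -0.206], TCP at [0.148, 0.556, 0.231] pointing down, gripper open.
Joint ranges: [-2.99, 2.99], [-0.89, 2.07], [0.3, 2.58], [-1.14, 4.28], [0, 2.63], [-3.12, 3.12]. Speed limits (rad/s): [2.57, 2.57, 3.01, 3.14, 3.14, 3.14].

## Interface

Orientations are given as a unit quaternion [w, x, y, z].
In Python, from bench import ctrl gives the robot as it stands.
- The arm moves only by the tool apply_moves, never from a script. Its argument "plan" is a list of rows, each an object with "translation": the shift along the tool's x, y, z in m, a list of three; "angular": the turn, a rotation vector about the tool's x, y, z in rad, a list of three; "hand": the finger opening in m, from 0 to 0.0854. In form: [{"translation": [x, y, z], "angular": [rx, ry, rz], "hand": hand}, ...]. A call has 1 to 10 rows; each row shifts and turns the commanded pose from where the row before left it, along the tool's axes as they then stand; what a row does not reach is not made up. A row lasts 1/8 s, in which the tool goes at most 62.5 mm and 10.7 degrees, less where a joint would pass 70% of its speed; a pose out of reach is approached as far as the arm can. A call with a gripper value outside its range is refused whole. The fingers move at their own pace and stop on an object; the grip force is fixed at half the most. Time passes only in rows, so rows that do not move let the fingers close. It gives the time, the measured TCP pose, the force and the opening at its end, in the units of the state.
- ctrl.get_obs(): the state, without advancing time (a new reading comes with each control period).
- ctrl.camera(name): name is "side" or "top"; returns a dict with "img" (384x512x3 uint8, red, green, blue), "K" (3x3 intrinsics, pixels), "eye" and "orientation" of the camera in the world. Camera axes: x right, y up, looking along -z (the intrinsics and any distortion apply to the point x, -y, -z); pixel columns grow to the right and rows downward; lengths in m; the calibration is good to about 2 mm. A picture is of the moment at which its call begins. There is no depth.
- ctrl.hand_in(): hands the job in, once; it reports no verdict.
The state is a dict: "time_s": time; "q": joint angles; "dq": joint speeds; "joint_efforts": joint torques, N m; "eef_pos": TCP position; "eef_rot": TCP orientation; "wrist_force": force on the tool from outside, world axes, zero at the start; "torque": the same for the moment, N m; "opening": opening from 0.0 (shut) to 1.0 (fully open).
Only numpy, scipy, OpenCV 4.12 (cv2) and the standard library are available. Lean on these libraries where they do the work, as an engineer would, in place of code of your own. Each camera call takes 0.05 s, during which the arm holds its last target.

## Task

Lay the long aluminium tube flat in the clamping jig and gently slide it along until its end rests against the end stop, then let go of it. Then turn the jig's black knob clockwise (seen from above) until the cam has pinched the tube against the fence and the knob's ratchet slips and clicks; stop after the first click or two, three clicks at the very most, let go of the knob and leave the tube clamped. Leave the other things on the bench alone.

Things in the scene. Friction and masses are not known exactly. Their poses are not given: they have to be found in the camera images.
- tube: The part to clamp: bare aluminium rectangular tube, 180 mm long (along its y axis), 30 mm wide (x), 36 mm tall (z), about 0.16 kg. Origin at the centre of its underside. It lies on the bench, 36 mm side up, z upwards; it is the same either way round.
- jig: Clamping jig fixed to the bench: plywood plate, x -70 to 65 mm, y -105 to 105 mm, 12 mm thick; origin on the bench under it. On the plate, 8 mm high (to 20 mm above the bench): a steel fence along y, x 45 to 57 mm, and a steel end stop at the -y end, x 13 to 57 mm, face at y = -90 mm. Towards -x from the tube's place stands the cam: upright axis at x = -15, y = -60 mm.
- home (a point): Point on the jig plate's top (jig x = 30, y = 0, z = 12 mm) where the centre of the tube's underside lies when the tube is flat against the fence and its end touches the stop; same axes as the jig, the tube along y, fence towards +x, end stop towards -y.
- knob: Black fluted round knob, 40 mm diameter, on the cam's upright axis; origin on the axis at its underside, 57.5 mm above the bench, top at 87.5 mm; x axis along the pale line on its top. Clockwise from above closes the cam. Its height is fixed. Grip with 20 N or more. Turned anticlockwise it takes the collar back with it.
- knob_grip (a point): Point on the knob's axis at the height to grip, 75.5 mm above the bench. The knob turns easily (under 0.1 N m) for an unknown 0.8 to 3.2 rad until the cam pinches the tube: the cam's angle under the collar is not known. Then the ratchet resists: the torque rises to about 0.3 N m, the knob slips over, the torque drops: one click, every 20 degrees.
- knob_mark (a point): Outer end of the pale line on the knob's top, 18 mm from the axis along the knob's x axis.
- collar: Steel collar under the knob, 44 mm wide, 43 to 51 mm above the bench; origin on the axis at 43 mm; x axis towards a small pointer tooth on its rim. At the start its x axis agrees with the knob's. It is clamped to the cam at an unknown angle and turns with the knob, but stays still while the ratchet slips: the angle of the knob's line clockwise past the tooth, over 20 degrees, is the number of clicks.
- cam_axis (a point): Point on the cam's axis, 13 mm above the bench, at the underside of the cam: a low steel disc, radius 26 mm, centre 10 mm off the axis, 6 mm thick. At the start it is open: 37 mm or more is free between it and the fence for the 30 mm tube.
- offcut: A short piece of the same tube, 90 mm long, not to be used. Origin at the centre of its underside, long axis y.
- water_bottle: Clear plastic bottle, 64 mm diameter, 200 mm tall, bystander; origin under its centre.
- mug: White mug, 80 mm diameter, 90 mm tall, bystander; origin under its centre.
- tape_roll: Roll of paper tape, 84 mm diameter, 24 mm high, lying flat, bystander; origin under its centre.
- screwdriver: Screwdriver with wooden handle lying on the bench, bystander; long axis x.
- wood_block: Softwood block 50 x 50 x 30 mm, bystander; origin under its centre.
- tin: Plain tin, 70 mm diameter, 90 mm tall, bystander; origin under its centre.
Things that resemble listed ones, but are neither listed nor needed, are in the scene too. What is shaped like the jig but pink is not meant.

How it is judged:
By the outcome, as a careful person would: the job done as asked, in the order asked, and still so for the second after the job is handed in, with the robot touching nothing.
It also fails if it takes over 72 s, if anything falls off the work surface, if the arm or the gripper's body presses on something with over 40 N, if the wrist force passes 120 N, or if a joint passes its speed limit or range.

## Working session

There is one attempt and no reset: what is moved stays moved. The work goes in short steps, Python scripts to look and compute and a tool call to move; the robot and the scene stay as the last step left them, time stands still between calls to the robot, and variables do not carry over. Pictures are saved under pics/ and viewed, and the job is handed in when it is done.

Besides the shell and the picture viewer there is one more tool, called as name(argument=value, ...) on one line, values as JSON. apply_moves: Moves the arm, as the interface text tells. Its arguments: {"type":"object","properties":{"plan":{"type":"array","items":{"type":"object","properties":{"translation":{"type":"array","items":{"type":"number"}},"angular":{"type":"array","items":{"type":"number"}},"hand":{"type":"number"}}}}},"required":["plan"]}

```bash
ls; mkdir -p pics
python3 - <<'E'
from bench import ctrl
import cv2
print(ctrl.get_obs())
for n in ["side","top"]:
    c=ctrl.camera(n); cv2.imwrite(f"pics/{n}0.png",cv2.cvtColor(c["img"],cv2.COLOR_RGB2BGR)); print(n,{k:v for k,v in c.items() if k!="img"})
E
```

```text
pics
{'time_s': 0.0, 'q': array([ 1.10467534e+00,  1.81562536e-01,  1.60802334e+00,  3.19534232e-05,
        1.35384742e+00, -2.06284595e-01]), 'dq': array([ 0.0016293 , -0.00106748, -0.00010888,  0.00046623,  0.00076168,
       -0.00011877]), 'joint_efforts': array([ 1.37249517e-04, -4.44857669e+01, -3.51336980e+01, -1.28583524e-04,
        9.15859826e-03,  2.15378350e-05]), 'eef_pos': array([0.14743116, 0.55518317, 0.23036469]), 'eef_rot': array([-3.18345212e-04,  1.29556400e-01,  9.91571627e-01, -8.63653140e-04]), 'wrist_force': array([ 0.46442467, -0.72415185, -0.13285448]), 'torque': array([-0.00542171, -0.0128453 , -0.05479165]), 'opening': 0.9988605893149914}
side {'K': array([[402.90615018,   0.        , 249.9133566 ],
       [  0.        , 402.90615018, 191.59397612],
       [  0.        ,   0.        ,   1.        ]]), 'eye': array([-0.17740356, -0.67206757,  0.62218294]), 'orientation': array([ 0.78832372,  0.47329826, -0.20442795, -0.33577325])}
top {'K': array([[419.49866327,   0.        , 254.44010817],
       [  0.        , 419.49866327, 187.88767551],
       [  0.        ,   0.        ,   1.        ]]), 'eye': array([ 0.42256919, -0.01393156,  1.13847458]), 'orientation': array([-0.69741546, -0.02955675,  0.03261869,  0.71531399])}
```

View pics/top0.png

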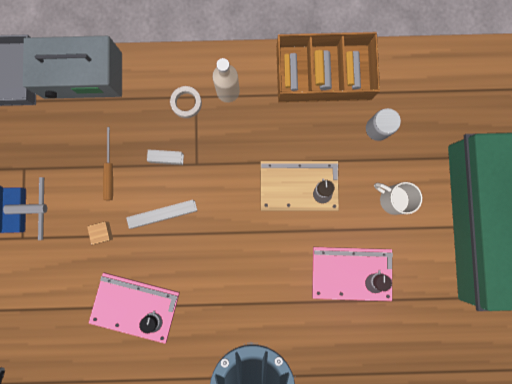

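View pics/side0.png

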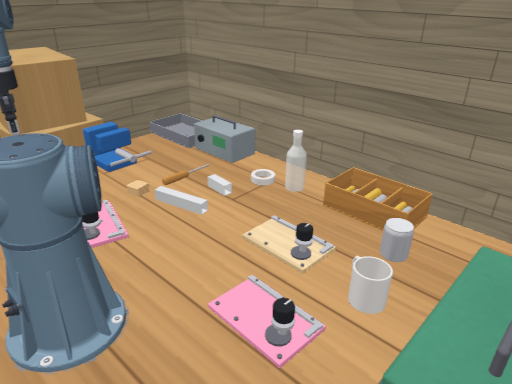

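```bash
cat > h.py <<'E'
import numpy as np, cv2
from scipy.spatial.transform import Rotation as R
from bench import ctrl
def rot(q): return R.from_quat([q[1],q[2],q[3],q[0]])
def ray(c,uv):
    K=c["K"]; uv=np.atleast_2d(np.asarray(uv,float))
    d=np.c_[(uv[:,0]-K[0,2])/K[0,0],-(uv[:,1]-K[1,2])/K[1,1],-np.ones(len(uv))]
    return rot(c["orientation"]).apply(d)
def onz(c,uv,z):
    d=ray(c,uv); e=c["eye"]; return e+d*((z-e[2])/d[:,2])[:,None]
def proj(c,P):
    p=rot(c["orientation"]).inv().apply(np.atleast_2d(P)-c["eye"]); K=c["K"]
    return np.c_[K[0,2]+K[0,0]*p[:,0]/-p[:,2],K[1,2]+K[1,1]*-p[:,1]/-p[:,2]]
def crop(c,name,x0,y0,w,h,s):
    im=cv2.cvtColor(c["img"],cv2.COLOR_RGB2BGR)[y0:y0+h,x0:x0+w]
    cv2.imwrite("pics/"+name,cv2.resize(im,None,fx=s,fy=s,interpolation=cv2.INTER_CUBIC))
def st():
    o=ctrl.get_obs(); np.set_printoptions(precision=4,suppress=True)
    print("t",o["time_s"],"p",o["eef_pos"],"F",o["wrist_force"],"T",o["torque"],"op",o["opening"]); return o
E
python3 - <<'E'
from h import *
c=ctrl.camera("top")
crop(c,"jigtop.png",250,150,100,70,8)
crop(c,"tubetop.png",80,130,130,120,5)
c=ctrl.camera("side")
crop(c,"jigside.png",235,205,110,70,7)
print(c["img"].shape)
E
```

```text
(384, 512, 3)
```

View pics/jigtop.png

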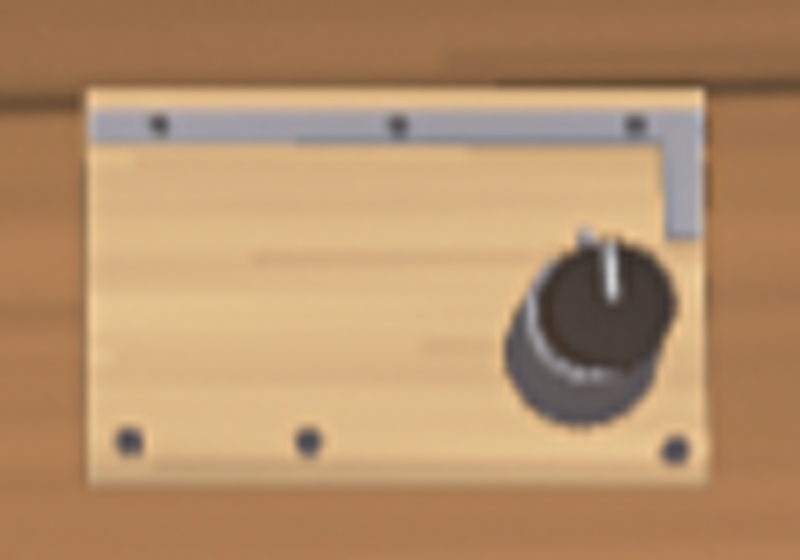

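View pics/tubetop.png

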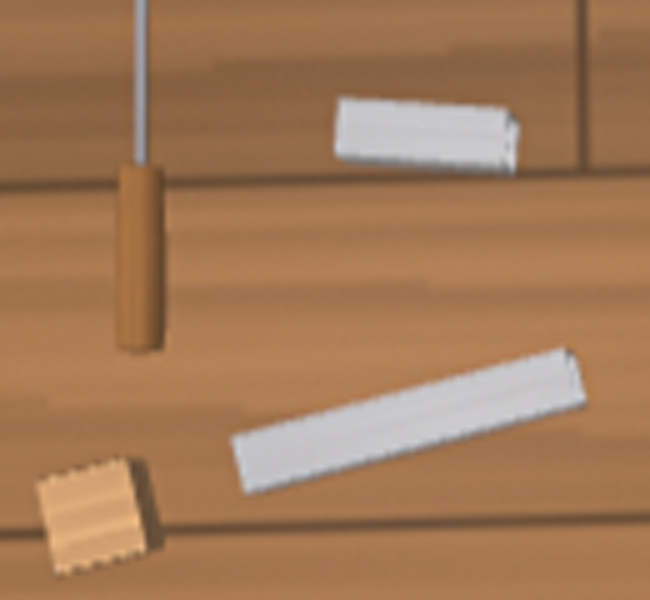

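View pics/jigside.png

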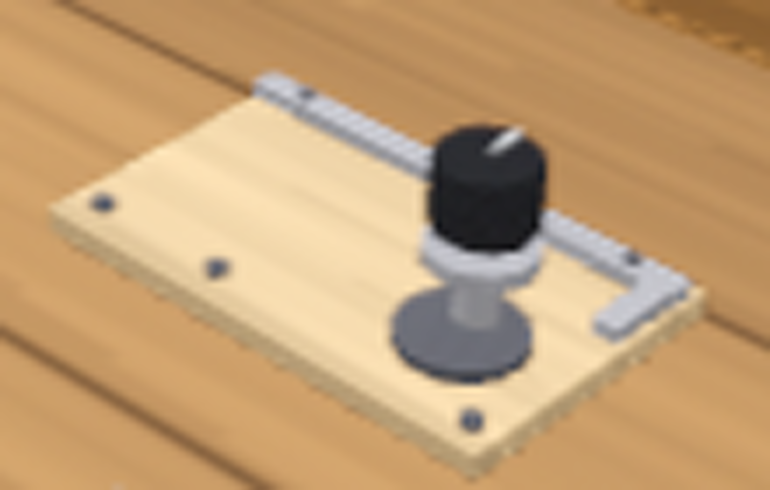

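```bash
cat > m.py <<'E'
from h import *
def rect(c,mask,z,pick):
    n,l,s,ce=cv2.connectedComponentsWithStats(mask.astype(np.uint8))
    i=l[pick[1],pick[0]]; m=(l==i).astype(np.uint8)
    cn=max(cv2.findContours(m,cv2.RETR_EXTERNAL,cv2.CHAIN_APPROX_NONE)[0],key=cv2.contourArea)[:,0,:]
    P=onz(c,cn,z)[:,:2].astype(np.float32)
    r=cv2.minAreaRect(P*1000); print("area",s[i,4],"rect mm",r); return r,cn
def masks(c):
    h=cv2.cvtColor(c["img"],cv2.COLOR_RGB2HSV); return h[...,0].astype(int),h[...,1].astype(int),h[...,2].astype(int)
E
python3 - <<'E'
from m import *
c=ctrl.camera("top"); H,S,V=masks(c)
for p in [(162,214),(165,157),(275,195),(300,165.5),(140,170),(325,188)]: 
    p=tuple(map(int,p)); print(p,H[p[1],p[0]],S[p[1],p[0]],V[p[1],p[0]])
al=(S<40)&(V>150)
rect(c,al,.036,(162,214)); rect(c,al,.036,(165,157))
rect(c,al,.020,(300,166))
# plate: pale wood + everything in hull
pl=(V>190)&(S>60)&(S<140)&(H<30)
r,cn=rect(c,pl,.012,(275,195))
print(onz(c,cv2.boxPoints(cv2.minAreaRect(cn)),.012))
# knob line & tooth
s=ctrl.camera("side")
E
```

```text
(162, 214) 150 3 199
(165, 157) 150 3 200
(275, 195) 17 99 217
(300, 165) 160 15 102
(140, 170) 14 130 161
(325, 188) 11 60 72
area 817 rect mm ((458.1811828613281, 225.80718994140625), (30.911720275878906, 182.8452911376953), 13.486257553100586)
area 412 rect mm ((610.0914916992188, 215.37591552734375), (95.96197509765625, 31.25272560119629), 84.95979309082031)
area 182242 rect mm ((531.0443115234375, -25.48681640625), (1413.6868896484375, 1031.1739501953125), 88.642822265625)
area 2699 rect mm ((517.3726196289062, -141.1243133544922), (207.03457641601562, 110.97300720214844), 88.54710388183594)
[[ 0.46452872 -0.0362334   0.012     ]
 [ 0.57542245 -0.03921201  0.012     ]
 [ 0.57019961 -0.24773628  0.012     ]
 [ 0.45928535 -0.24296449  0.012     ]]
```

Run:
```python
from m import *
c=ctrl.camera("top"); g=c["img"].astype(float)
b=cv2.GaussianBlur(g[...,2],(0,0),.6)
# subpixel edges of plate by gradient in the blue channel
def sub(prof):
    d=np.abs(np.gradient(prof)); i=int(np.clip(d.argmax(),1,len(d)-2)); a,e,f=d[i-1:i+2]; return i+.5*(a-f)/(a-2*e+f)
def fit(ps):
    vx,vy,x,y=cv2.fitLine(np.float32(ps),cv2.DIST_HUBER,0,.01,.01).ravel(); return vx,vy,x,y
E={}
E['x65']=[(u,156+sub(b[156:163,u])) for u in range(266,334,2)]
E['x-70']=[(u,205+sub(b[205:217,u])) for u in range(266,334,2)]
E['y105']=[(255+sub(b[v,255:267]),v) for v in range(170,208)]
E['y-105']=[(332+sub(b[v,332:345]),v) for v in range(182,208)]
E['fence45']=[(u,165.5+sub(b[165:172,u])-.5) for u in range(264,328,2)]
for k,p in E.items():
    for z in (.012,.020):
        P=onz(c,p,z)[:,:2]; vx,vy,x,y=fit(P); print(k,z,"ang",np.degrees(np.arctan2(vy,vx)),"pt",x,y)
```

```text
x65 0.012 ang 88.45255 pt 0.591686 -0.14655592
x65 0.02 ang 88.45256 pt 0.590485 -0.14561404
x-70 0.012 ang 88.56209 pt 0.45893955 -0.14565091
x-70 0.02 ang 88.562065 pt 0.45868126 -0.14471546
y105 0.012 ang -1.5084827 pt 0.5282461 -0.036291767
y105 0.02 ang -1.5084902 pt 0.52749556 -0.03613297
y-105 0.012 ang 13.021684 pt 0.4987309 -0.23930728
y-105 0.02 ang 13.021564 pt 0.49819 -0.2377067
fence45 0.012 ang 88.88121 pt 0.57558626 -0.12972276
fence45 0.02 ang 88.881195 pt 0.57449955 -0.12890042
```

Run:
```python
from m import *
c=ctrl.camera("top"); s=ctrl.camera("side")
print("knob top", onz(c,[[250+608/8-.45,150+305/8-.45]],.0875))
print("mark", onz(c,[[250+608/8-.45,150+243/8-.45]],.0875), "tooth",onz(c,[[250+584/8-.45,150+236/8-.45]],.047))
print("knob side", onz(s,[[235+490/7-.43,205+158/7-.43]],.0875))
Rz=R.from_euler('z',-1.5,degrees=True)
def J(p): return Rz.apply(p)+[.528,-.141,0]
pts=J(np.array([[65,105,12],[65,-105,12],[-70,-105,12],[-70,105,12],[13,-90,20],[45,-90,20],[45,105,20],[-15,-60,87.5],[-15,-60,43]])/1e3)
for n,k in (("top",c),("side",s)): print(n,proj(k,pts).tolist())
# annotate
for n,k,(x0,y0,w,h,sc) in (("top",c,(250,150,100,70,8)),("side",s,(235,205,110,70,7))):
    im=cv2.cvtColor(k["img"],cv2.COLOR_RGB2BGR)[y0:y0+h,x0:x0+w]; im=cv2.resize(im,None,fx=sc,fy=sc)
    for p in proj(k,pts): cv2.circle(im,(int((p[0]-x0+.5)*sc),int((p[1]-y0+.5)*sc)),4,(0,0,255),-1)
    cv2.imwrite(f"pics/chk_{n}.png",im)
```

```text
knob top [[ 0.51121381 -0.19857866  0.0875    ]]
mark [[ 0.53081194 -0.19937056  0.0875    ]] tooth [[ 0.53748274 -0.19875309  0.047     ]]
knob side [[ 0.51257581 -0.19976465  0.0875    ]]
top [[260.25532464652935, 160.5877401143688], [337.65674869017425, 160.67945200870858], [338.498259025813, 210.48292556394415], [260.28136385046355, 210.41941226827598], [332.9926126997345, 179.413963406458], [332.80513988549654, 167.58388092845115], [260.309829489039, 167.50173271722997], [326.3434075920509, 187.5676462724556], [323.3914623811383, 189.07206102662295]]
side [[275.0789651795276, 216.56095861326082], [335.8330379756435, 247.11039327058535], [302.8713337878342, 270.7334310584078], [241.389260764845, 234.94145423354666], [319.17288021078076, 250.55083742747263], [326.7216129569382, 245.30576820742223], [270.4773385109679, 216.72970096921978], [304.5588019019439, 227.45452279745493], [303.3388769419007, 242.55752497887391]]
```

View pics/chk_top.png

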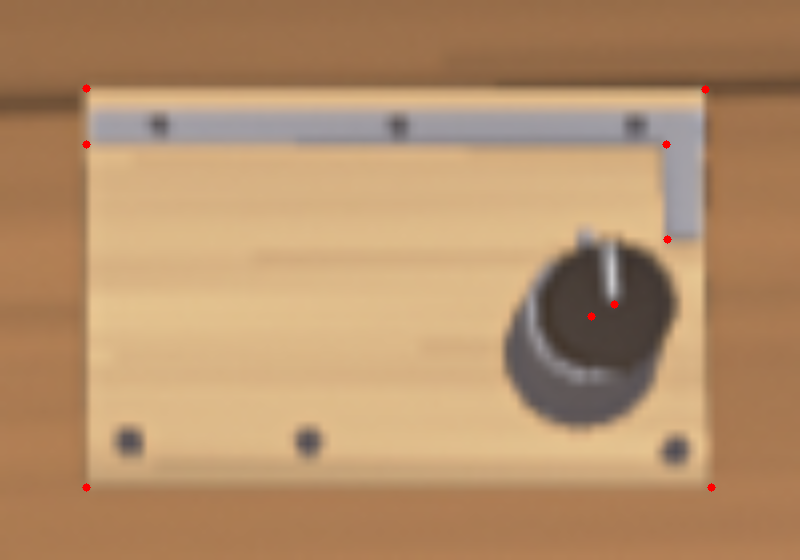

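View pics/chk_side.png

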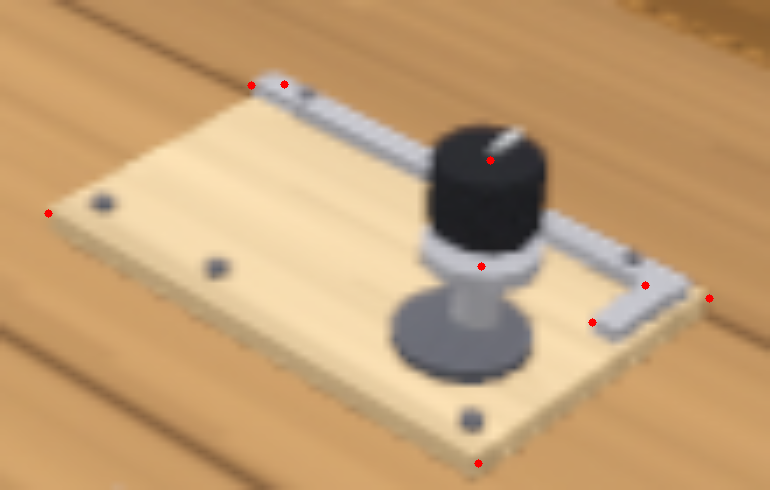

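apply_moves(plan=[{"translation":[0,0,0],"angular":[0,0,0.18],"hand":0.085},{"translation":[0,0,0],"angular":[0,0,0.18],"hand":0.085},{"translation":[0,0,0],"angular":[0,0,0.18],"hand":0.085},{"translation":[0,0,0],"angular":[0,0,0.18],"hand":0.085},{"translation":[0,0,0],"angular":[0,0,0.18],"hand":0.085},{"translation":[0,0,0],"angular":[0,0,0.175],"hand":0.085}])

```text
time_s: 1.2
eef_pos: [0.1477, 0.5557, 0.2313]
eef_rot: [-0.0, 0.621, 0.784, 0.0]
wrist_force: [-0.3, 0.3, -0.1]
opening: 0.995
```

apply_moves(plan=[{"translation":[-0.0366,0.0225,0],"angular":[0,0,0],"hand":0.085},{"translation":[-0.0366,0.0225,0],"angular":[0,0,0],"hand":0.085},{"translation":[-0.0366,0.0225,0],"angular":[0,0,0],"hand":0.085},{"translation":[-0.0366,0.0225,0],"angular":[0,0,0],"hand":0.085},{"translation":[-0.0366,0.0225,0],"angular":[0,0,0],"hand":0.085},{"translation":[-0.0366,0.0225,0],"angular":[0,0,0],"hand":0.085},{"translation":[-0.0366,0.0225,0],"angular":[0,0,0],"hand":0.085},{"translation":[-0.0366,0.0225,0],"angular":[0,0,0],"hand":0.085},{"translation":[-0.0366,0.0225,0],"angular":[0,0,0],"hand":0.085},{"translation":[-0.0366,0.0225,0],"angular":[0,0,0],"hand":0.085}])

```text
time_s: 2.45
eef_pos: [0.453, 0.2514, 0.2315]
eef_rot: [0.0, 0.619, 0.785, 0.0]
wrist_force: [0.2, 0.5, -1.3]
opening: 0.994
```

```bash
cat >> h.py <<'E'
def go(o,x,y,yawdeg):
    r=rot(o["eef_rot"]); M=r.as_matrix(); yaw=np.degrees(np.arctan2(M[1,1],M[0,1]))
    d=r.inv().apply(np.array([x,y,o["eef_pos"][2]])-o["eef_pos"])
    print("yaw",yaw,"z axis",M[:,2],"tool shift",d,"tool rz",np.radians(-(yawdeg-yaw)))
E
python3 - <<'E'
from h import *
o=st(); print(o["q"]); go(o,.4517,.2518,13.5)
E
```

```text
t 2.45 p [0.453  0.2514 0.2315] F [ 0.1668  0.5242 -1.3013] T [-0.0077 -0.0153  0.0246] op 0.9938688177273091
[0.2772 0.0522 1.7486 0.0001 1.3401 0.0413]
yaw 13.520134969405444 z axis [ 0.0005  0.0002 -1.    ] tool shift [ 0.0007 -0.0012 -0.    ] tool rz 0.0003514215109133154
```

apply_moves(plan=[{"translation":[0.0005,-0.001,0.04],"angular":[0,0,0],"hand":0.085},{"translation":[0,0,0.04],"angular":[0,0,0],"hand":0.085},{"translation":[0,0,0.04],"angular":[0,0,0],"hand":0.085},{"translation":[0,0,0.04],"angular":[0,0,0],"hand":0.085},{"translation":[0,0,0.03],"angular":[0,0,0],"hand":0.085},{"translation":[0,0,0.02],"angular":[0,0,0],"hand":0.085},{"translation":[0,0,0.0105],"angular":[0,0,0],"hand":0.085},{"translation":[0,0,0],"angular":[0,0,0],"hand":0.085}])

```text
time_s: 3.45
eef_pos: [0.4506, 0.2526, 0.0104]
eef_rot: [-0.0, 0.619, 0.785, -0.0]
wrist_force: [-1.2, 0.1, 0.1]
opening: 0.995
```

Run:
```python
from h import *
o=st(); go(o,.4517,.2518,13.5)
s=ctrl.camera("side"); crop(s,"grip_s.png",130,130,120,90,6)
c=ctrl.camera("top"); crop(c,"grip_t.png",100,150,130,100,6)
```

```text
t 3.45 p [0.4506 0.2526 0.0104] F [-1.1726  0.1148  0.1238] T [-0.0043  0.0338  0.0616] op 0.9951556818513353
yaw 13.520727562086321 z axis [-0.0011 -0.0003 -1.    ] tool shift [-0.0011  0.0009 -0.    ] tool rz 0.000361764204317854
```

View pics/grip_s.png

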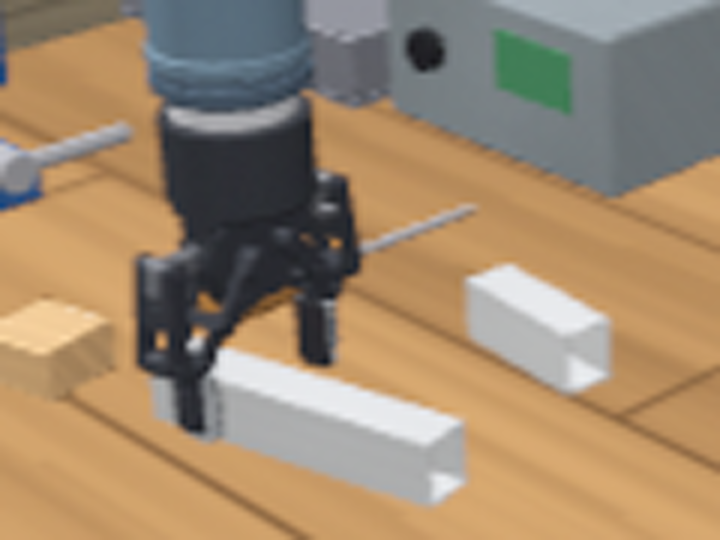

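View pics/grip_t.png

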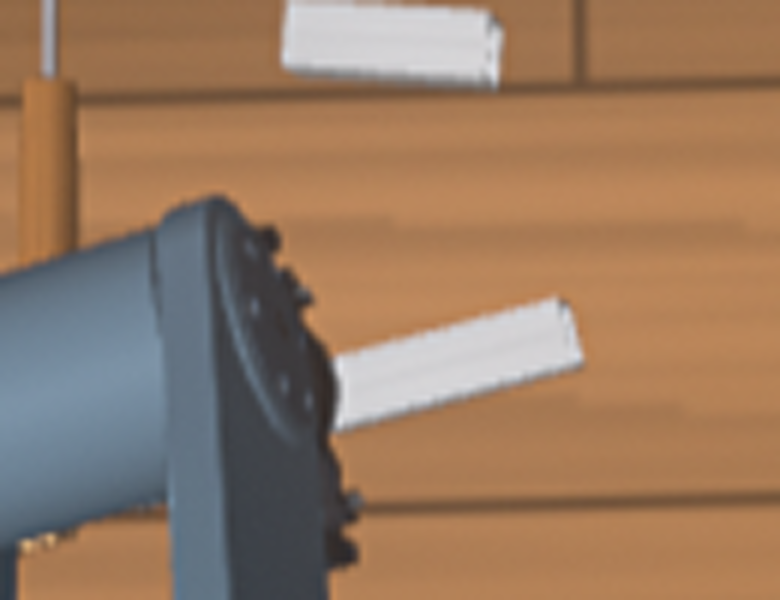

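The fingers straddle the tube near its +y half (side crop about (205,400)), with the pads clear on both sides. I'm closing the gripper.

apply_moves(plan=[{"translation":[0,0,0],"angular":[0,0,0],"hand":0.02},{"translation":[0,0,0],"angular":[0,0,0],"hand":0.02},{"translation":[0,0,0],"angular":[0,0,0],"hand":0.02},{"translation":[0,0,0],"angular":[0,0,0],"hand":0.02},{"translation":[0,0,0],"angular":[0,0,0],"hand":0.02},{"translation":[0,0,0],"angular":[0,0,0],"hand":0.02},{"translation":[0,0,0],"angular":[0,0,0],"hand":0.02},{"translation":[0,0,0],"angular":[0,0,0],"hand":0.02}])

```text
time_s: 4.55
eef_pos: [0.4516, 0.2529, 0.0114]
eef_rot: [0.0, 0.619, 0.785, 0.0]
wrist_force: [-0.4, -0.1, 5.5]
opening: 0.339
```

apply_moves(plan=[{"translation":[0,0,-0.01],"angular":[0,0,0],"hand":0.02},{"translation":[0,0,-0.02],"angular":[0,0,0],"hand":0.02},{"translation":[0,0,-0.03],"angular":[0,0,0],"hand":0.02},{"translation":[0,0,-0.03],"angular":[0,0,0],"hand":0.02},{"translation":[0,0,-0.03],"angular":[0,0,0],"hand":0.02},{"translation":[0,0,-0.02],"angular":[0,0,0],"hand":0.02},{"translation":[0,0,0],"angular":[0,0,0.13],"hand":0.02},{"translation":[0,0,0],"angular":[0,0,0.13],"hand":0.02},{"translation":[0,0,0],"angular":[0,0,0],"hand":0.02},{"translation":[0,0,0],"angular":[0,0,0],"hand":0.02}])

```text
time_s: 5.8
eef_pos: [0.4506, 0.2526, 0.1506]
eef_rot: [-0.0, 0.715, 0.699, -0.0]
wrist_force: [-0.0, 0.3, -1.5]
opening: 0.342
```

Run:
```python
from m import *
o=st(); go(o,.4517,.2518,-1.5)
s=ctrl.camera("side"); crop(s,"lift_s.png",110,90,130,100,6)
c=ctrl.camera("top"); crop(c,"lift_t.png",100,150,130,100,6)
```

```text
t 5.8 p [0.4506 0.2526 0.1506] F [-0.0372  0.335  -1.5476] T [0.0696 0.0159 0.016 ] op 0.3416965795588398
yaw -1.2320122895178152 z axis [-0.0007 -0.0002 -1.    ] tool shift [-0.0008  0.0011 -0.    ] tool rz 0.004677267902795446
```

View pics/lift_s.png

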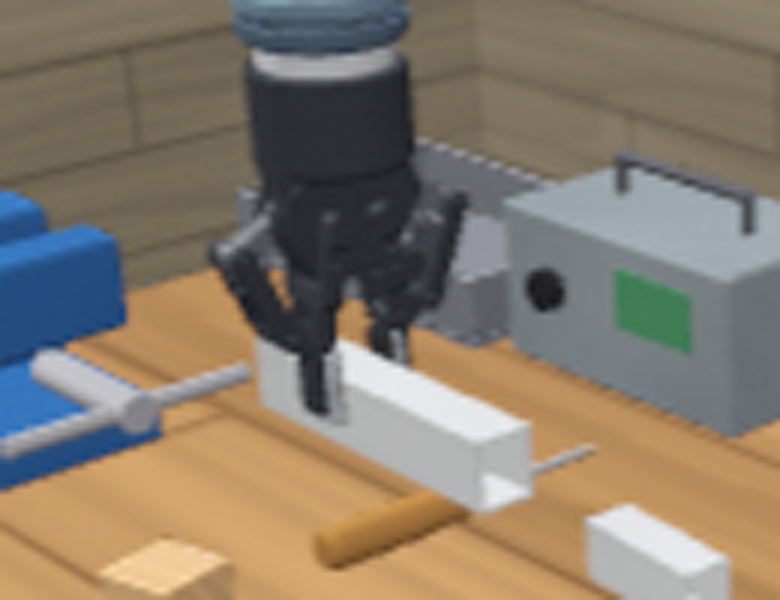

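View pics/lift_t.png

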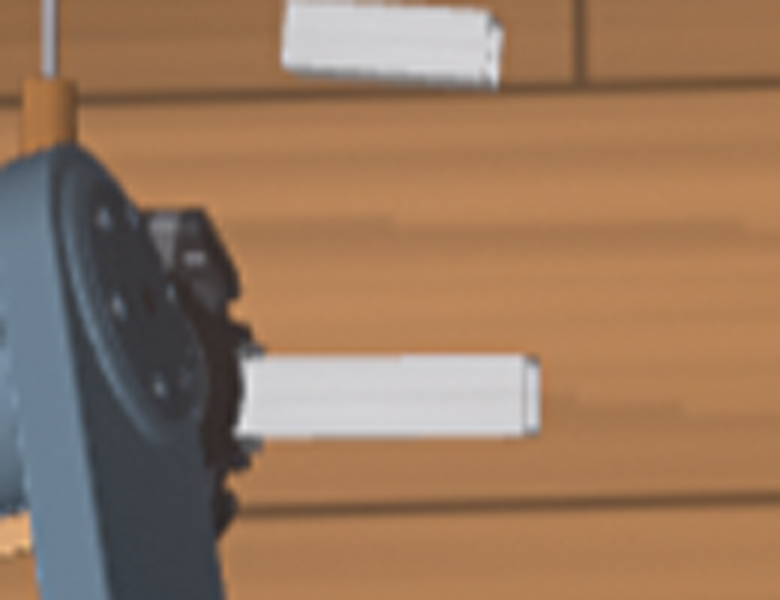

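Run:
```python
from m import *
c=ctrl.camera("top"); print(onz(c,[[100+524/6-.5,150+355/6-.5],[100+524/6-.5,150+436/6-.5]],.1755))
o=st(); go(o,.5563,-.1418+.025+.03,-1.5)
```

```text
[[0.46351497 0.13702058 0.1755    ]
 [0.43265716 0.13736998 0.1755    ]]
t 5.95 p [0.4508 0.2527 0.1507] F [-0.7174 -0.8445 -2.4018] T [ 0.0481 -0.0159 -0.0035] op 0.3385748033230589
yaw -1.3061280799112682 z axis [-0.0003 -0.0001 -1.    ] tool shift [-0.337   0.1132 -0.    ] tool rz 0.0033837033327117068
```

apply_moves(plan=[{"translation":[-0.03,0.01,0],"angular":[0,0,0.003],"hand":0.02},{"translation":[-0.04,0.013,0],"angular":[0,0,0],"hand":0.02},{"translation":[-0.04,0.013,0],"angular":[0,0,0],"hand":0.02},{"translation":[-0.04,0.013,0],"angular":[0,0,0],"hand":0.02},{"translation":[-0.04,0.013,0],"angular":[0,0,0],"hand":0.02},{"translation":[-0.04,0.013,0],"angular":[0,0,0],"hand":0.02},{"translation":[-0.04,0.013,0],"angular":[0,0,0],"hand":0.02},{"translation":[-0.04,0.013,0],"angular":[0,0,0],"hand":0.02},{"translation":[-0.036,0.013,0],"angular":[0,0,0],"hand":0.02},{"translation":[0,0,0],"angular":[0,0,0],"hand":0.02}])

```text
time_s: 7.2
eef_pos: [0.5563, -0.0989, 0.1508]
eef_rot: [0.0, 0.717, 0.697, -0.0]
wrist_force: [0.2, 0.3, -2.0]
opening: 0.339
```

apply_moves(plan=[{"translation":[0,0,0.02],"angular":[0,0,0],"hand":0.02},{"translation":[0,0,0.02],"angular":[0,0,0],"hand":0.02},{"translation":[0,0,0.02],"angular":[0,0,0],"hand":0.02},{"translation":[0,0,0.02],"angular":[0,0,0],"hand":0.02},{"translation":[0,0,0],"angular":[0,0,0],"hand":0.02}])

```text
time_s: 7.82
eef_pos: [0.5538, -0.0946, 0.069]
eef_rot: [-0.002, 0.716, 0.698, -0.001]
wrist_force: [-0.3, -0.5, -2.9]
opening: 0.343
```

Run:
```python
from m import *
o=st(); go(o,.5572,-.0962,-1.5)
s=ctrl.camera("side"); crop(s,"dn_s.png",225,170,130,100,6)
c=ctrl.camera("top"); crop(c,"dn_t.png",240,140,130,90,6)
```

```text
t 7.825 p [ 0.5538 -0.0946  0.069 ] F [-0.3205 -0.4909 -2.8527] T [ 0.0743 -0.0445  0.0084] op 0.34265484650746425
yaw -1.4785615916338655 z axis [-0.0042  0.0019 -1.    ] tool shift [-0.0015  0.0034 -0.    ] tool rz 0.0003741708123761456
```

View pics/dn_s.png

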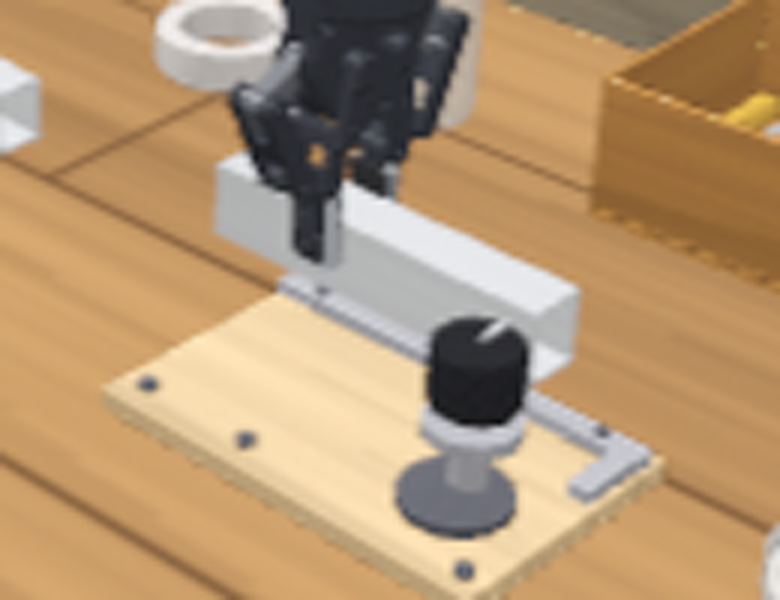

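View pics/dn_t.png

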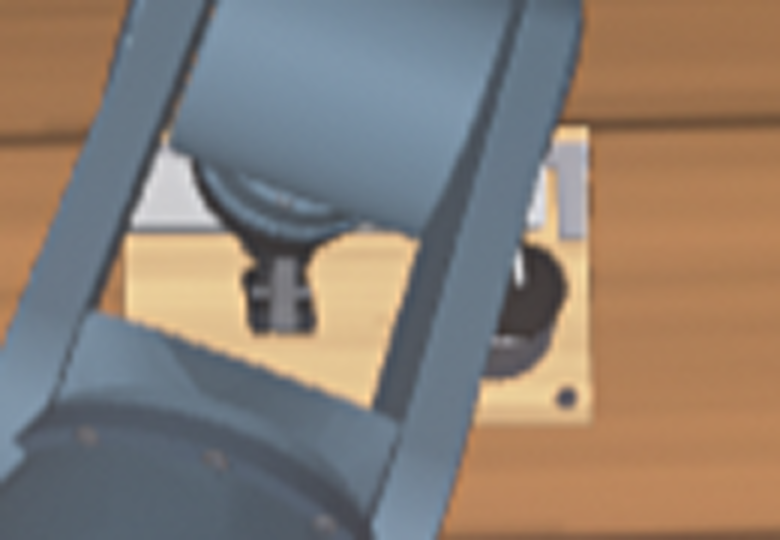

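apply_moves(plan=[{"translation":[0,0,0],"angular":[0,0,0],"hand":0.02},{"translation":[0,0,0],"angular":[0,0,0],"hand":0.02}])

```text
time_s: 8.18
eef_pos: [0.5562, -0.0963, 0.0717]
eef_rot: [0.001, 0.717, 0.698, 0.0]
wrist_force: [-0.2, -0.7, -2.6]
opening: 0.336
```

Run:
```python
from m import *
o=st(); go(o,.5572,-.0962,-1.5)
```

```text
t 8.175 p [ 0.5562 -0.0963  0.0717] F [-0.1523 -0.6793 -2.6112] T [-0.0032 -0.0938 -0.0072] op 0.33624677969126626
yaw -1.5386381720712103 z axis [ 0.0015 -0.0006 -1.    ] tool shift [0.0002 0.001  0.    ] tool rz -0.0006743633195947374
```

apply_moves(plan=[{"translation":[0,0.0005,0.008],"angular":[0,0,0],"hand":0.02},{"translation":[0,0.0005,0.01],"angular":[0,0,0],"hand":0.02},{"translation":[0,0,0.01],"angular":[0,0,0],"hand":0.02},{"translation":[0,0,0.008],"angular":[0,0,0],"hand":0.02},{"translation":[0,0,0.006],"angular":[0,0,0],"hand":0.02},{"translation":[0,0,0.003],"angular":[0,0,0],"hand":0.02},{"translation":[0,0,0],"angular":[0,0,0],"hand":0.02},{"translation":[0,0,0],"angular":[0,0,0],"hand":0.02}])

```text
time_s: 9.18
eef_pos: [0.5569, -0.0963, 0.0261]
eef_rot: [0.0, 0.717, 0.698, 0.0]
wrist_force: [-0.5, -0.7, -1.6]
opening: 0.34
```

apply_moves(plan=[{"translation":[0,0,0.001],"angular":[0,0,0],"hand":0.02},{"translation":[0,0,0.001],"angular":[0,0,0],"hand":0.02},{"translation":[0,0,0],"angular":[0,0,0],"hand":0.02}])

```text
time_s: 9.55
eef_pos: [0.5566, -0.0962, 0.0237]
eef_rot: [-0.0, 0.717, 0.698, -0.0]
wrist_force: [0.5, -0.1, -2.1]
opening: 0.339
```

Run:
```python
from m import *
o=st(); go(o,.5572,-.0962,-1.5)
s=ctrl.camera("side"); crop(s,"dn_s2.png",225,170,130,100,6)
```

```text
t 9.55 p [ 0.5566 -0.0962  0.0237] F [ 0.499  -0.0801 -2.0996] T [0.0172 0.0086 0.0069] op 0.3387707879218267
yaw -1.545765933443798 z axis [-0.0001  0.0001 -1.    ] tool shift [ 0.      0.0006 -0.    ] tool rz -0.000798766223842864
```

View pics/dn_s2.png

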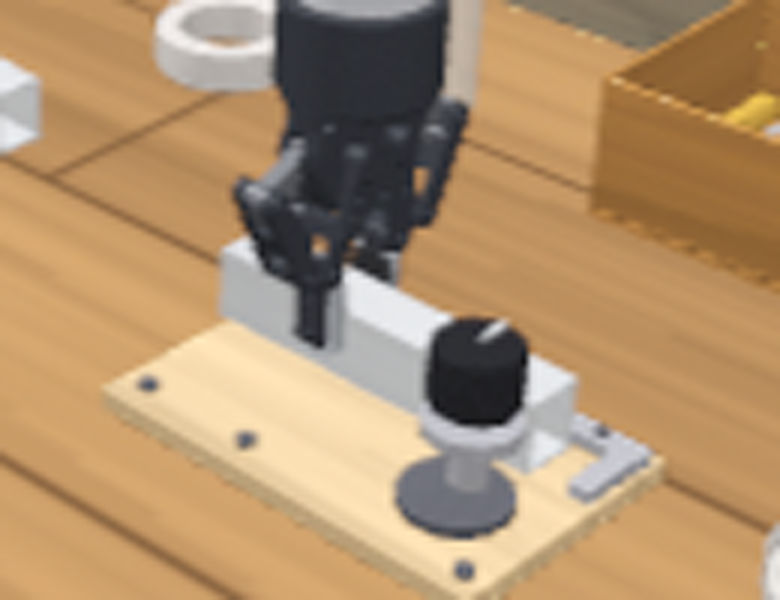

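apply_moves(plan=[{"translation":[0,0,0.0007],"angular":[0,0,0],"hand":0.02},{"translation":[0,0,0],"angular":[0,0,0],"hand":0.02},{"translation":[0,0,0],"angular":[0,0,0],"hand":0.02}])

```text
time_s: 9.98
eef_pos: [0.5568, -0.0963, 0.0234]
eef_rot: [0.0, 0.717, 0.698, 0.0]
wrist_force: [-3.1, 0.3, 3.4]
opening: 0.337
```

apply_moves(plan=[{"translation":[0,0,0.0006],"angular":[0,0,0],"hand":0.02},{"translation":[0,0,0],"angular":[0,0,0],"hand":0.02},{"translation":[0,0,0],"angular":[0,0,0],"hand":0.02}])

```text
time_s: 10.35
eef_pos: [0.5567, -0.0962, 0.0234]
eef_rot: [0.0, 0.717, 0.698, -0.0]
wrist_force: [-5.0, 1.4, 8.7]
opening: 0.338
```

apply_moves(plan=[{"translation":[0,0,-0.0008],"angular":[0,0,0],"hand":0.02},{"translation":[0,0,0],"angular":[0,0,0],"hand":0.02},{"translation":[-0.002,0,0],"angular":[0,0,0],"hand":0.02},{"translation":[-0.003,0,0],"angular":[0,0,0],"hand":0.02},{"translation":[-0.003,0,0],"angular":[0,0,0],"hand":0.02},{"translation":[-0.003,0,0],"angular":[0,0,0],"hand":0.02},{"translation":[-0.002,0,0],"angular":[0,0,0],"hand":0.02},{"translation":[-0.001,0,0],"angular":[0,0,0],"hand":0.02},{"translation":[0,0,0],"angular":[0,0,0],"hand":0.02}])

```text
time_s: 11.48
eef_pos: [0.5564, -0.1104, 0.0234]
eef_rot: [0.0, 0.717, 0.697, -0.0]
wrist_force: [-0.3, 2.3, 4.8]
opening: 0.335
```

apply_moves(plan=[{"translation":[-0.001,0,0],"angular":[0,0,0],"hand":0.02},{"translation":[-0.001,0,0],"angular":[0,0,0],"hand":0.02},{"translation":[-0.001,0,0],"angular":[0,0,0],"hand":0.02},{"translation":[0,0,0],"angular":[0,0,0],"hand":0.02}])

```text
time_s: 11.98
eef_pos: [0.5563, -0.1132, 0.0234]
eef_rot: [0.0, 0.717, 0.698, 0.0]
wrist_force: [0.0, 2.9, 5.0]
opening: 0.34
```

Run:
```python
from m import *
o=st(); go(o,.5581,-.1162,-1.5)
s=ctrl.camera("side"); crop(s,"sl_s.png",255,190,100,80,8)
c=ctrl.camera("top"); crop(c,"sl_t.png",240,140,130,90,6)
```

```text
t 11.975 p [ 0.5563 -0.1132  0.0234] F [0.0008 2.9425 4.9512] T [ 0.5165 -0.1096 -0.0105] op 0.339757519610838
yaw -1.5406145697734253 z axis [ 0.0002 -0.     -1.    ] tool shift [-0.0029  0.0019  0.    ] tool rz -0.0007088579668272381
```

View pics/sl_s.png

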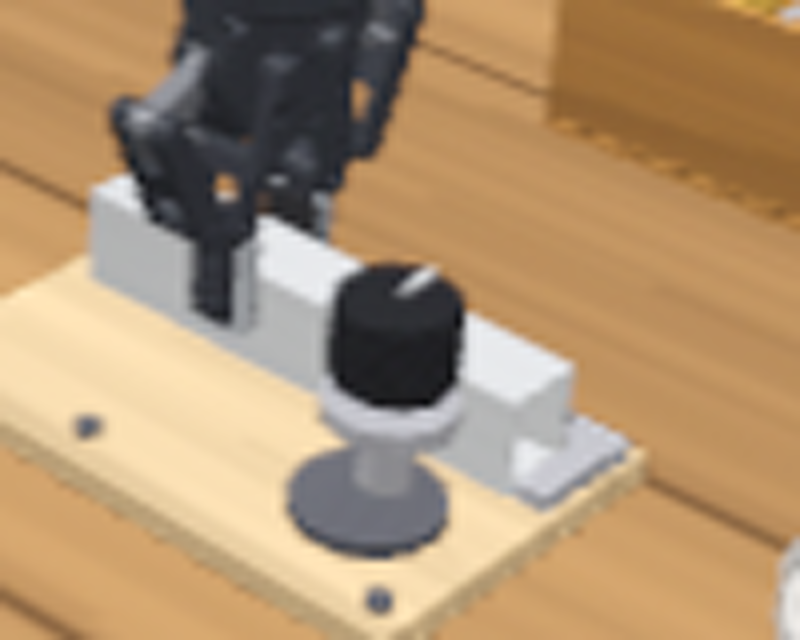

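View pics/sl_t.png

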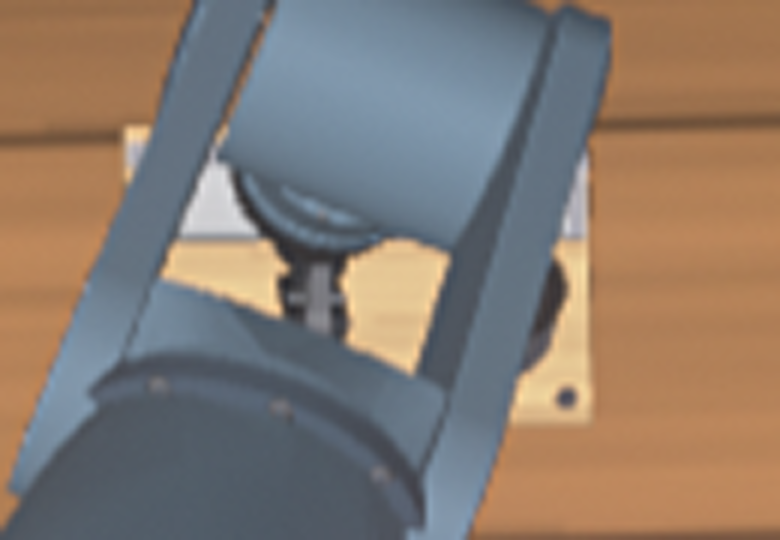

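apply_moves(plan=[{"translation":[-0.001,0,0],"angular":[0,0,0],"hand":0.02},{"translation":[-0.001,0,0],"angular":[0,0,0],"hand":0.02},{"translation":[0,0,0],"angular":[0,0,0],"hand":0.02}])

```text
time_s: 12.45
eef_pos: [0.5563, -0.1152, 0.0234]
eef_rot: [0.0, 0.717, 0.698, 0.0]
wrist_force: [0.4, 3.7, 5.1]
opening: 0.34
```

apply_moves(plan=[{"translation":[-0.001,0,0],"angular":[0,0,0],"hand":0.02},{"translation":[0,0,0],"angular":[0,0,0],"hand":0.02}])

```text
time_s: 12.7
eef_pos: [0.5562, -0.1153, 0.0234]
eef_rot: [-0.0, 0.717, 0.698, 0.001]
wrist_force: [0.2, 6.6, 6.1]
opening: 0.338
```

apply_moves(plan=[{"translation":[0,0.001,-0.0003],"angular":[0,0,0],"hand":0.02},{"translation":[0,0.001,0],"angular":[0,0,0],"hand":0.02},{"translation":[0,0,0],"angular":[0,0,0],"hand":0.02}])

```text
time_s: 13.08
eef_pos: [0.5565, -0.1153, 0.0234]
eef_rot: [-0.002, 0.717, 0.698, -0.001]
wrist_force: [-6.7, 5.7, 11.6]
opening: 0.342
```

apply_moves(plan=[{"translation":[0,0.0005,0],"angular":[0,0,0],"hand":0.02},{"translation":[0,0.0005,0],"angular":[0,0,0],"hand":0.02},{"translation":[0,0,0],"angular":[0,0,0],"hand":0.02}])

```text
time_s: 13.45
eef_pos: [0.5567, -0.1152, 0.0235]
eef_rot: [-0.003, 0.717, 0.698, -0.001]
wrist_force: [-8.0, 5.4, 14.2]
opening: 0.338
```

apply_moves(plan=[{"translation":[0.0,-0.0022,0],"angular":[0,0,0],"hand":0.02},{"translation":[0,0,-0.0003],"angular":[0,0,0],"hand":0.02},{"translation":[0,0,0],"angular":[0,0,0],"hand":0.02}])

```text
time_s: 13.82
eef_pos: [0.5563, -0.1153, 0.0234]
eef_rot: [-0.001, 0.717, 0.698, 0.0]
wrist_force: [-0.8, 5.3, 3.2]
opening: 0.34
```

Run:
```python
from m import *
o=st(); go(o,.5581,-.1162,-1.5)
```

```text
t 13.825 p [ 0.5563 -0.1153  0.0234] F [-0.8421  5.2828  3.1508] T [ 0.8652 -0.0349 -0.0114] op 0.34006058390425276
yaw -1.5357808539073814 z axis [-0.0013  0.0014 -1.    ] tool shift [-0.0009  0.0018 -0.    ] tool rz -0.0006244937098588835
```

apply_moves(plan=[{"translation":[0,0,0],"angular":[0,0,0],"hand":0.04},{"translation":[0,0,0],"angular":[0,0,0],"hand":0.055},{"translation":[0,0,0],"angular":[0,0,0],"hand":0.055},{"translation":[0,0,-0.005],"angular":[0,0,0],"hand":0.055},{"translation":[0,0,-0.015],"angular":[0,0,0],"hand":0.055},{"translation":[0,0,-0.03],"angular":[0,0,0],"hand":0.055},{"translation":[0,0,-0.04],"angular":[0,0,0],"hand":0.085},{"translation":[0,0,-0.04],"angular":[0,0,0],"hand":0.085},{"translation":[0,0,-0.01],"angular":[0,0,0],"hand":0.085},{"translation":[0,0,0],"angular":[0,0,0],"hand":0.085}])

```text
time_s: 15.08
eef_pos: [0.5573, -0.1164, 0.1649]
eef_rot: [0.001, 0.717, 0.698, 0.0]
wrist_force: [0.3, 0.9, -0.4]
opening: 0.995
```

Run:
```python
from m import *
o=st(); print(o["q"]); go(o,.5115,-.2003,-1.5)
s=ctrl.camera("side"); crop(s,"rel_s.png",235,190,110,85,7)
c=ctrl.camera("top"); crop(c,"rel_t.png",240,140,130,90,6)
```

```text
t 15.075 p [ 0.5573 -0.1164  0.1649] F [ 0.2699  0.8686 -0.4375] T [-0.0035 -0.0015  0.056 ] op 0.9953571122755444
[-0.4143  0.2345  1.6841 -0.      1.2209 -0.3873]
yaw -1.5448639877906685 z axis [ 0.0019 -0.0008 -1.    ] tool shift [-0.0851 -0.0435 -0.    ] tool rz -0.0007830243025217014
```

View pics/rel_s.png

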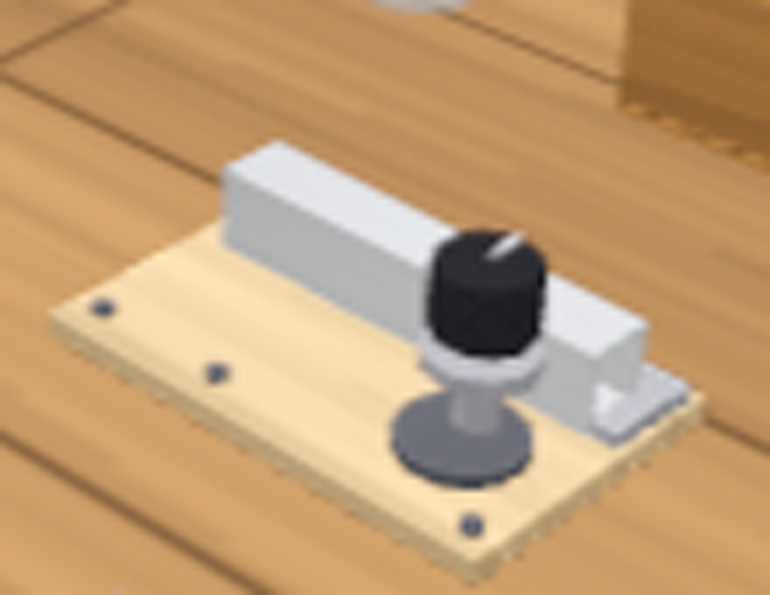

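View pics/rel_t.png

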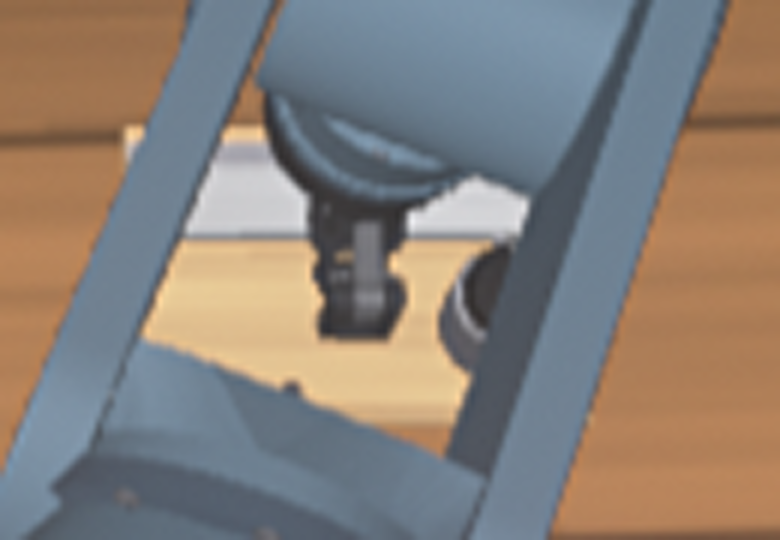

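Run:
```python
from m import *
s=ctrl.camera("side"); c=ctrl.camera("top")
Rz=R.from_euler('z',-1.5,degrees=True)
def J(p): return Rz.apply(np.array(p,float)/1e3)+[.528,-.141,0]
def box(dx): return J([[x+dx,y,z] for x in(15,45) for y in(-90,90) for z in (12,48)])
im=cv2.cvtColor(s["img"],cv2.COLOR_RGB2BGR)[190:275,235:345]; im=cv2.resize(im,None,fx=7,fy=7,interpolation=cv2.INTER_CUBIC)
for dx,col in((0,(0,0,255)),(-2.5,(0,200,0))):
    for p in proj(s,box(dx)): cv2.circle(im,(int((p[0]-235+.5)*7),int((p[1]-190+.5)*7)),3,col,-1)
cv2.imwrite("pics/home_s.png",im)
im=cv2.cvtColor(c["img"],cv2.COLOR_RGB2BGR)[140:230,240:370]; im=cv2.resize(im,None,fx=6,fy=6,interpolation=cv2.INTER_CUBIC)
for dx,col in((0,(0,0,255)),(-2.5,(0,200,0))):
    for p in proj(c,box(dx)): cv2.circle(im,(int((p[0]-240+.5)*6),int((p[1]-140+.5)*6)),3,col,-1)
cv2.imwrite("pics/home_t.png",im)
```

```text
(no output)
```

View pics/home_s.png

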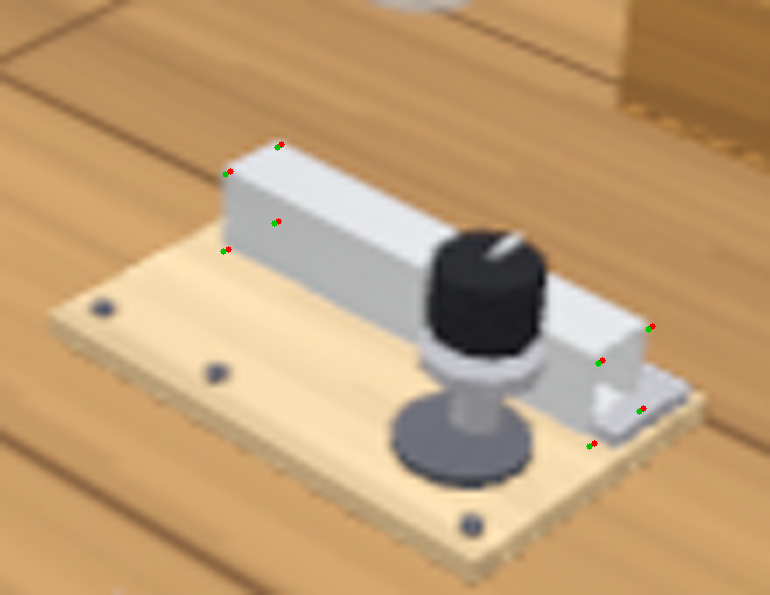

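View pics/home_t.png

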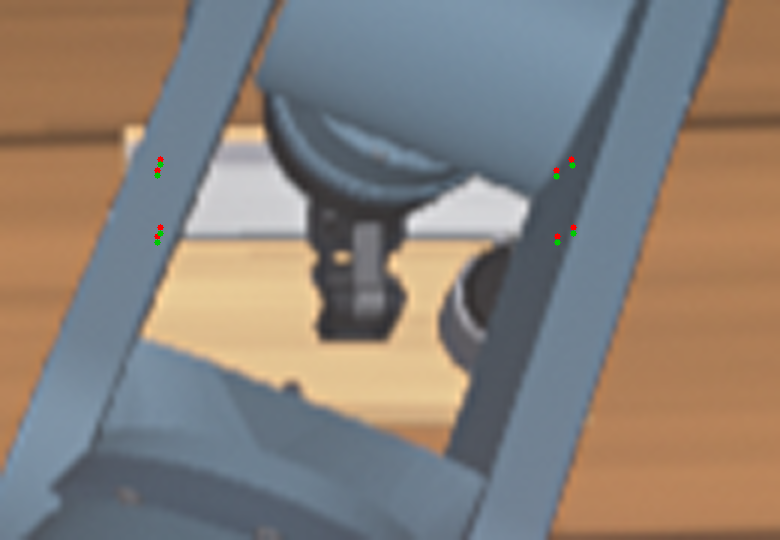

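apply_moves(plan=[{"translation":[0.03,0,0],"angular":[0,0,0],"hand":0.085},{"translation":[0.05,0,0],"angular":[0,0,0],"hand":0.085},{"translation":[0.05,0,0],"angular":[0,0,0],"hand":0.085},{"translation":[0.05,0,0],"angular":[0,0,0],"hand":0.085},{"translation":[0.05,0,0],"angular":[0,0,0],"hand":0.085}])

```text
time_s: 15.9
eef_pos: [0.5623, 0.1152, 0.1625]
eef_rot: [-0.001, 0.717, 0.697, -0.001]
wrist_force: [1.0, -0.3, -0.2]
opening: 0.996
```

Run:
```python
from m import *
c=ctrl.camera("top"); s=ctrl.camera("side")
crop(c,"clr_t.png",250,150,100,70,8); crop(s,"clr_s.png",290,220,50,40,15)
H,S,V=masks(c)
b=cv2.GaussianBlur(c["img"].astype(float).mean(2),(0,0),.5)
for v in (172,174,176): print(v,b[v,325:342].round().tolist())
for u in (270,290,310): print(u,b[158:190,u].round().tolist())
```

```text
172 [211.0, 212.0, 211.0, 211.0, 211.0, 211.0, 210.0, 211.0, 212.0, 208.0, 185.0, 174.0, 167.0, 118.0, 126.0, 131.0, 131.0]
174 [213.0, 213.0, 213.0, 213.0, 213.0, 213.0, 213.0, 213.0, 214.0, 211.0, 193.0, 177.0, 170.0, 118.0, 126.0, 131.0, 131.0]
176 [215.0, 215.0, 215.0, 215.0, 215.0, 214.0, 214.0, 214.0, 214.0, 211.0, 194.0, 178.0, 175.0, 130.0, 130.0, 133.0, 133.0]
270 [120.0, 115.0, 121.0, 170.0, 192.0, 186.0, 146.0, 111.0, 132.0, 176.0, 200.0, 207.0, 208.0, 208.0, 207.0, 206.0, 206.0, 205.0, 205.0, 205.0, 189.0, 157.0, 171.0, 188.0, 187.0, 185.0, 185.0, 187.0, 192.0, 196.0, 197.0, 196.0]
290 [120.0, 114.0, 118.0, 168.0, 191.0, 188.0, 176.0, 169.0, 171.0, 189.0, 205.0, 211.0, 212.0, 213.0, 211.0, 210.0, 210.0, 211.0, 211.0, 208.0, 183.0, 151.0, 172.0, 184.0, 182.0, 185.0, 189.0, 190.0, 192.0, 195.0, 195.0, 194.0]
310 [113.0, 109.0, 113.0, 167.0, 191.0, 186.0, 173.0, 167.0, 169.0, 190.0, 207.0, 212.0, 214.0, 214.0, 213.0, 212.0, 214.0, 215.0, 215.0, 211.0, 186.0, 153.0, 173.0, 186.0, 185.0, 188.0, 192.0, 192.0, 191.0, 192.0, 192.0, 191.0]
```

View pics/clr_t.png

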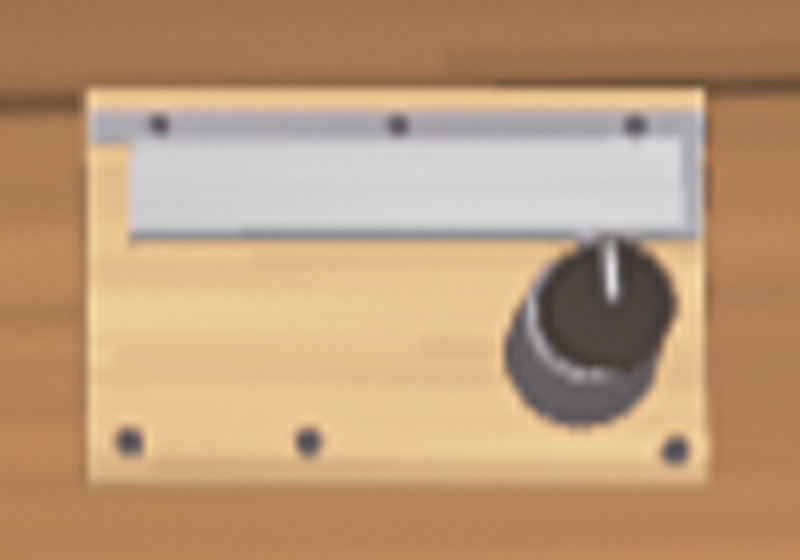

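View pics/clr_s.png

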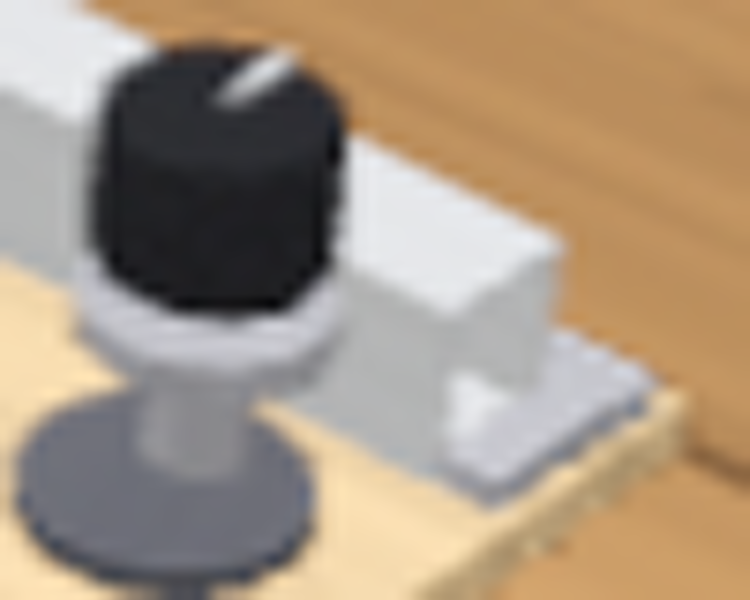

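Run:
```python
from m import *
o=st(); go(o,.510,-.125,-1.5)
```

```text
t 16.0 p [0.5618 0.1181 0.1625] F [-0.6838 -0.8777 -0.4643] T [-0.0247  0.0129  0.0342] op 0.9971172714874846
yaw -1.2729563447645391 z axis [-0.0025  0.0015 -1.    ] tool shift [-0.2442 -0.0464 -0.0002] tool rz 0.003962659329621654
```

apply_moves(plan=[{"translation":[-0.03,-0.007,0],"angular":[0,0,0],"hand":0},{"translation":[-0.05,-0.01,0],"angular":[0,0,0],"hand":0},{"translation":[-0.05,-0.01,0],"angular":[0,0,0],"hand":0},{"translation":[-0.05,-0.01,0],"angular":[0,0,0],"hand":0},{"translation":[-0.04,-0.01,0],"angular":[0,0,0],"hand":0},{"translation":[-0.02,0,0.02],"angular":[0,0,0],"hand":0},{"translation":[0,0,0.03],"angular":[0,0,0],"hand":0},{"translation":[0,0,0.03],"angular":[0,0,0],"hand":0},{"translation":[0,0,0.02],"angular":[0,0,0],"hand":0},{"translation":[0,0,0],"angular":[0,0,0],"hand":0}])

```text
time_s: 17.25
eef_pos: [0.5074, -0.1246, 0.0614]
eef_rot: [-0.003, 0.717, 0.697, -0.001]
wrist_force: [0.3, -0.3, 0.3]
opening: 0.003
```

Run:
```python
from m import *
o=st(); go(o,.510,-.125,-1.5)
s=ctrl.camera("side"); crop(s,"pu_s.png",235,170,110,95,7)
```

```text
t 17.25 p [ 0.5074 -0.1246  0.0614] F [ 0.2842 -0.3137  0.2863] T [-0.0173 -0.0075  0.0074] op 0.002887179253824755
yaw -1.5806317749108036 z axis [-0.0051  0.0024 -1.    ] tool shift [-0.0004  0.0026 -0.    ] tool rz -0.0014072899539204807
```

View pics/pu_s.png

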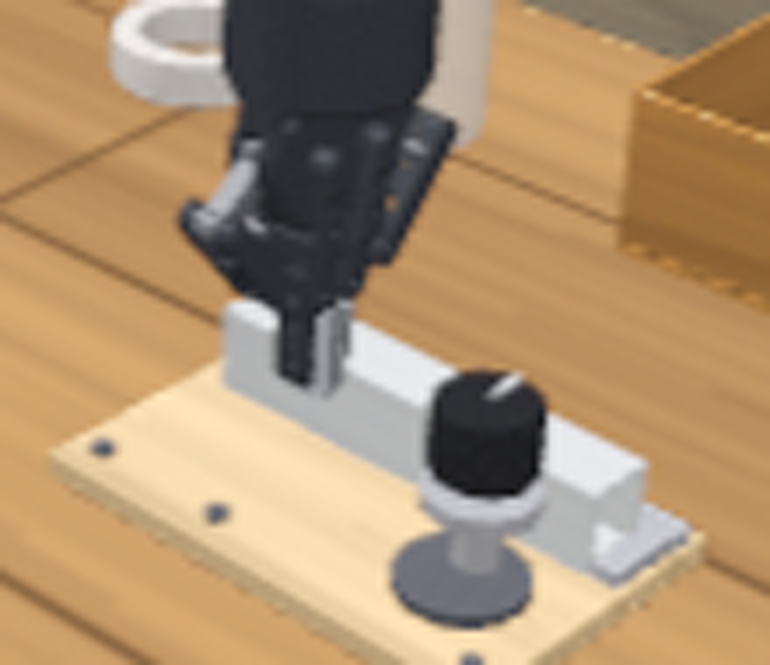

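apply_moves(plan=[{"translation":[0,0,0.01],"angular":[0,0,0],"hand":0},{"translation":[0,0,0.012],"angular":[0,0,0],"hand":0},{"translation":[0,0,0.008],"angular":[0,0,0],"hand":0},{"translation":[0,0.004,0],"angular":[0,0,0],"hand":0},{"translation":[0,0.004,0],"angular":[0,0,0],"hand":0},{"translation":[0,0.004,0],"angular":[0,0,0],"hand":0},{"translation":[0,0.002,0],"angular":[0,0,0],"hand":0},{"translation":[0,0,0],"angular":[0,0,0],"hand":0}])

```text
time_s: 18.3
eef_pos: [0.5239, -0.1254, 0.034]
eef_rot: [0.0, 0.717, 0.698, 0.0]
wrist_force: [0.3, -0.3, 0.3]
opening: 0.0
```

apply_moves(plan=[{"translation":[0,0.0015,0],"angular":[0,0,0],"hand":0},{"translation":[0,0.0015,0],"angular":[0,0,0],"hand":0},{"translation":[0,0,0],"angular":[0,0,0],"hand":0}])

```text
time_s: 18.68
eef_pos: [0.5267, -0.1255, 0.0339]
eef_rot: [0.0, 0.717, 0.697, -0.0]
wrist_force: [0.3, 0.0, -0.2]
opening: -0.001
```

apply_moves(plan=[{"translation":[0,0.0015,0],"angular":[0,0,0],"hand":0},{"translation":[0,0.0015,0],"angular":[0,0,0],"hand":0},{"translation":[0,0,0],"angular":[0,0,0],"hand":0}])

```text
time_s: 19.05
eef_pos: [0.5295, -0.1254, 0.0338]
eef_rot: [-0.0, 0.717, 0.698, -0.0]
wrist_force: [-1.5, 1.3, 0.6]
opening: -0.001
```

apply_moves(plan=[{"translation":[0,0.001,0],"angular":[0,0,0],"hand":0},{"translation":[0,0.001,0],"angular":[0,0,0],"hand":0},{"translation":[0,0,0],"angular":[0,0,0],"hand":0}])

```text
time_s: 19.42
eef_pos: [0.5316, -0.1256, 0.0339]
eef_rot: [-0.0, 0.717, 0.698, -0.0]
wrist_force: [-2.9, -0.2, 1.7]
opening: -0.001
```

apply_moves(plan=[{"translation":[0,0.001,0],"angular":[0,0,0],"hand":0},{"translation":[0,0.001,0],"angular":[0,0,0],"hand":0},{"translation":[0,0,0],"angular":[0,0,0],"hand":0}])

```text
time_s: 19.8
eef_pos: [0.5321, -0.1256, 0.0339]
eef_rot: [-0.001, 0.716, 0.698, -0.001]
wrist_force: [-9.8, -0.7, 8.3]
opening: -0.002
```

apply_moves(plan=[{"translation":[0,-0.008,0],"angular":[0,0,0],"hand":0},{"translation":[0,-0.012,-0.01],"angular":[0,0,0],"hand":0},{"translation":[0,0,-0.04],"angular":[0,0,0],"hand":0},{"translation":[0,0,-0.05],"angular":[0,0,0],"hand":0.085},{"translation":[0,0,-0.04],"angular":[0,0,0],"hand":0.085},{"translation":[-0.025,-0.001,0],"angular":[0,0,0],"hand":0.085},{"translation":[-0.025,-0.001,0],"angular":[0,0,0],"hand":0.085},{"translation":[-0.025,-0.001,0],"angular":[0,0,0],"hand":0.085},{"translation":[0,0,0],"angular":[0,0,0],"hand":0.085},{"translation":[0,0,0],"angular":[0,0,0],"hand":0.085}])

```text
time_s: 21.05
eef_pos: [0.5086, -0.1994, 0.1737]
eef_rot: [-0.0, 0.717, 0.697, 0.0]
wrist_force: [-0.6, -0.1, 0.4]
opening: 0.994
```

apply_moves(plan=[{"translation":[0,0,0],"angular":[0,0,-0.18],"hand":0.085},{"translation":[0,0,0],"angular":[0,0,-0.18],"hand":0.085},{"translation":[0,0,0],"angular":[0,0,-0.18],"hand":0.085},{"translation":[0,0,0],"angular":[0,0,-0.18],"hand":0.085},{"translation":[0,0,0],"angular":[0,0,-0.18],"hand":0.085},{"translation":[0,0,0],"angular":[0,0,-0.18],"hand":0.085},{"translation":[0,0,0],"angular":[0,0,-0.18],"hand":0.085},{"translation":[0,0,0],"angular":[0,0,0],"hand":0.085},{"translation":[0,0,0],"angular":[0,0,0],"hand":0.085}])

```text
time_s: 22.18
eef_pos: [0.5088, -0.1994, 0.1739]
eef_rot: [0.0, 0.169, 0.986, 0.0]
wrist_force: [-0.6, 0.2, 0.3]
opening: 0.997
```

Run:
```python
from m import *
o=st(); print(o["q"]);go(o,.5115,-.2003,70)
s=ctrl.camera("side"); crop(s,"k0_s.png",235,170,110,95,7)
# tube check in side
Rz=R.from_euler('z',-1.5,degrees=True)
```

```text
t 22.175 p [ 0.5088 -0.1994  0.1739] F [-0.615   0.1867  0.3142] T [ 0.0216 -0.0252  0.0669] op 0.9967465048891698
[-0.5909  0.1764  1.734   0.0002  1.2311 -1.8212]
yaw 70.48759357704967 z axis [ 0.0002  0.0001 -1.    ] tool shift [-0.0029  0.      0.    ] tool rz 0.00851011333109332
```

View pics/k0_s.png

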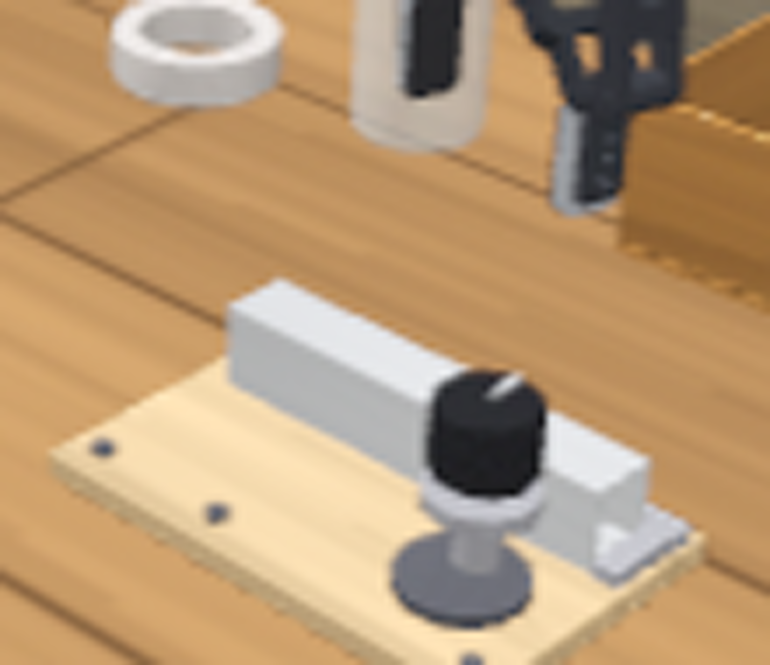

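apply_moves(plan=[{"translation":[-0.0027,0,0.02],"angular":[0,0,0],"hand":0.085},{"translation":[0,0,0.03],"angular":[0,0,0],"hand":0.085},{"translation":[0,0,0.03],"angular":[0,0,0],"hand":0.085},{"translation":[0,0,0.02],"angular":[0,0,0],"hand":0.085},{"translation":[0,0,0.0125],"angular":[0,0,0],"hand":0.085},{"translation":[0,0,0.005],"angular":[0,0,0],"hand":0.085},{"translation":[0,0,0],"angular":[0,0,0],"hand":0.085},{"translation":[0,0,0],"angular":[0,0,0],"hand":0.085}])

```text
time_s: 23.22
eef_pos: [0.5118, -0.2013, 0.0572]
eef_rot: [0.001, 0.168, 0.986, -0.0]
wrist_force: [1.6, 0.4, 0.2]
opening: 0.993
```

Run:
```python
from m import *
o=st(); go(o,.5115,-.2003,70)
s=ctrl.camera("side"); crop(s,"k1_s.png",235,170,110,95,7)
```

```text
t 23.225 p [ 0.5118 -0.2013  0.0572] F [1.6396 0.3928 0.2414] T [0.07   0.0154 0.0507] op 0.9931041740693357
yaw 70.63322800360596 z axis [ 0.0012 -0.0008 -1.    ] tool shift [ 0.0006  0.0008 -0.    ] tool rz 0.011051913578754603
```

View pics/k1_s.png

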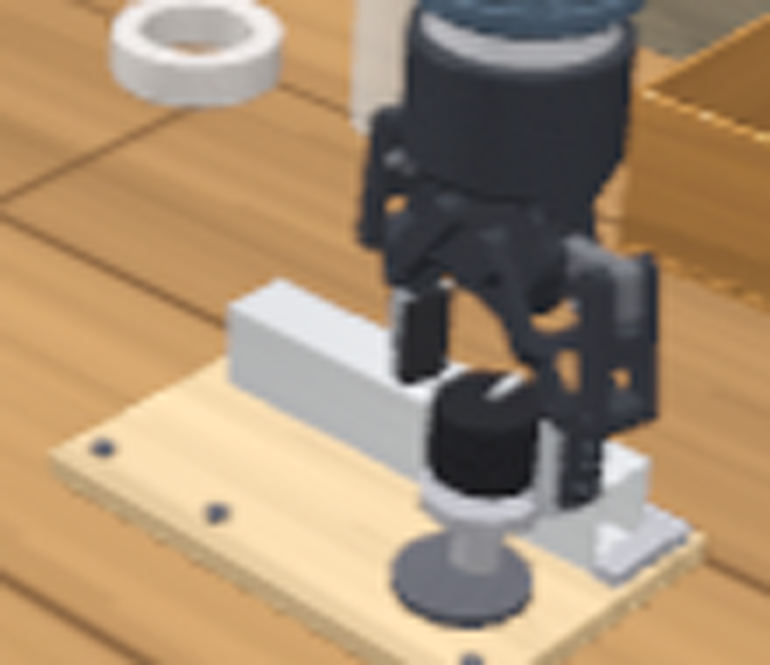

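The fingers straddle the knob (crop about (425,330) and (570,460)), centred on it. I'm closing on the knob.

apply_moves(plan=[{"translation":[0,0,0],"angular":[0,0,0],"hand":0.03},{"translation":[0,0,0],"angular":[0,0,0],"hand":0.03},{"translation":[0,0,0],"angular":[0,0,0],"hand":0.03},{"translation":[0,0,0],"angular":[0,0,0],"hand":0.03},{"translation":[0,0,0],"angular":[0,0,0],"hand":0.03},{"translation":[0,0,0],"angular":[0,0,0],"hand":0.03}])

```text
time_s: 24.02
eef_pos: [0.5116, -0.2002, 0.057]
eef_rot: [0.0, 0.168, 0.986, 0.001]
wrist_force: [-0.5, 3.5, 4.6]
opening: 0.452
```

Run:
```python
from m import *
o=st(); go(o,.5115,-.2003,70)
```

```text
t 24.025 p [ 0.5116 -0.2002  0.057 ] F [-0.4905  3.5311  4.6375] T [ 0.6553  0.0104 -0.0989] op 0.4517270276261968
yaw 70.64256753661208 z axis [ 0.0007  0.001  -1.    ] tool shift [ 0.0001 -0.0002 -0.    ] tool rz 0.011214919180309955
```

apply_moves(plan=[{"translation":[0,0,0],"angular":[0,0,0.1],"hand":0.03},{"translation":[0,0,0],"angular":[0,0,0.1],"hand":0.03},{"translation":[0,0,0],"angular":[0,0,0.1],"hand":0.03},{"translation":[0,0,0],"angular":[0,0,0.1],"hand":0.03},{"translation":[0,0,0],"angular":[0,0,0.1],"hand":0.03},{"translation":[0,0,0],"angular":[0,0,0.1],"hand":0.03}])

```text
time_s: 24.78
eef_pos: [0.5117, -0.1999, 0.057]
eef_rot: [0.0, 0.453, 0.891, 0.001]
wrist_force: [1.7, 5.0, 5.2]
opening: 0.454
```

Run:
```python
from m import *
o=st(); go(o,.5115,-.2003,70)
s=ctrl.camera("side"); crop(s,"k2_s.png",235,170,110,95,7)
```

```text
t 24.775 p [ 0.5117 -0.1999  0.057 ] F [1.6778 4.987  5.2109] T [ 0.818  -0.0188  0.069 ] op 0.45373054625668785
yaw 36.08913469069609 z axis [ 0.0007  0.0013 -1.    ] tool shift [-0.0002 -0.0003 -0.    ] tool rz -0.5918562518476785
```

View pics/k2_s.png

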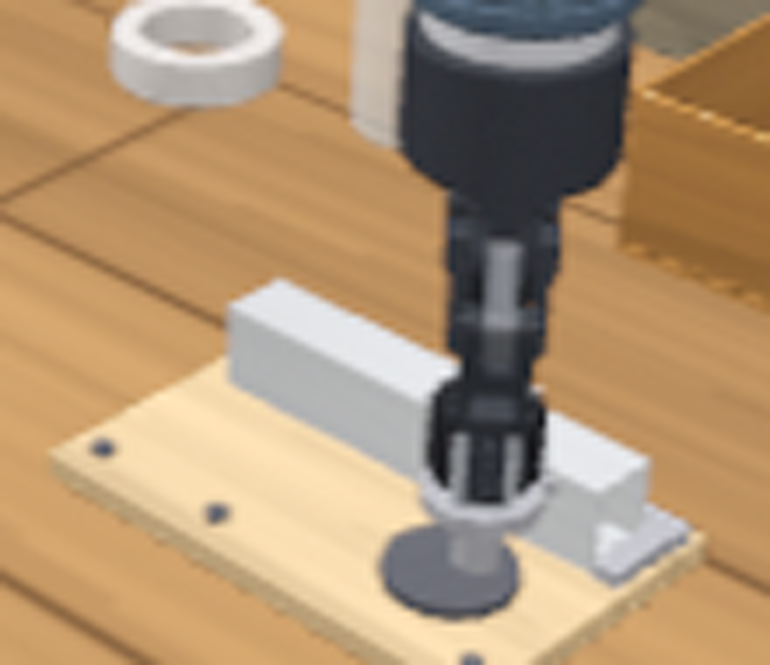

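Run:
```python
from m import *
s=ctrl.camera("side")
ax=np.array([.5114,-.2006])
for n,p in(("start",(462,571)),("now",(450,570))):
    w=onz(s,[[235+p[0]/7-.5,170+p[1]/7-.5]],.019)[0,:2]-ax; print(n,w,np.hypot(*w),np.degrees(np.arctan2(w[1],w[0])))
```

```text
start [-0.00591084  0.00238108] 0.006372406563616955 158.05884519081752
now [-0.0084201   0.00583369] 0.010243531270752006 145.2846630715862
```

apply_moves(plan=[{"translation":[0,0,0],"angular":[0,0,0.1],"hand":0.03},{"translation":[0,0,0],"angular":[0,0,0.1],"hand":0.03},{"translation":[0,0,0],"angular":[0,0,0.1],"hand":0.03},{"translation":[0,0,0],"angular":[0,0,0.1],"hand":0.03},{"translation":[0,0,0],"angular":[0,0,0.1],"hand":0.03}])

```text
time_s: 25.5
eef_pos: [0.5118, -0.1998, 0.057]
eef_rot: [-0.0, 0.66, 0.751, 0.001]
wrist_force: [2.1, 5.8, 4.8]
opening: 0.451
```

Run:
```python
from m import *
o=st(); go(o,.5115,-.2003,70)
s=ctrl.camera("side"); crop(s,"k3_s.png",235,170,110,95,7)
```

```text
t 25.5 p [ 0.5118 -0.1998  0.057 ] F [2.1306 5.7797 4.7902] T [ 0.9416 -0.1193  0.0182] op 0.45077829408257625
yaw 7.440460515553598 z axis [ 0.001   0.0015 -1.    ] tool shift [-0.0005 -0.0003 -0.    ] tool rz -1.0918699425349856
```

View pics/k3_s.png

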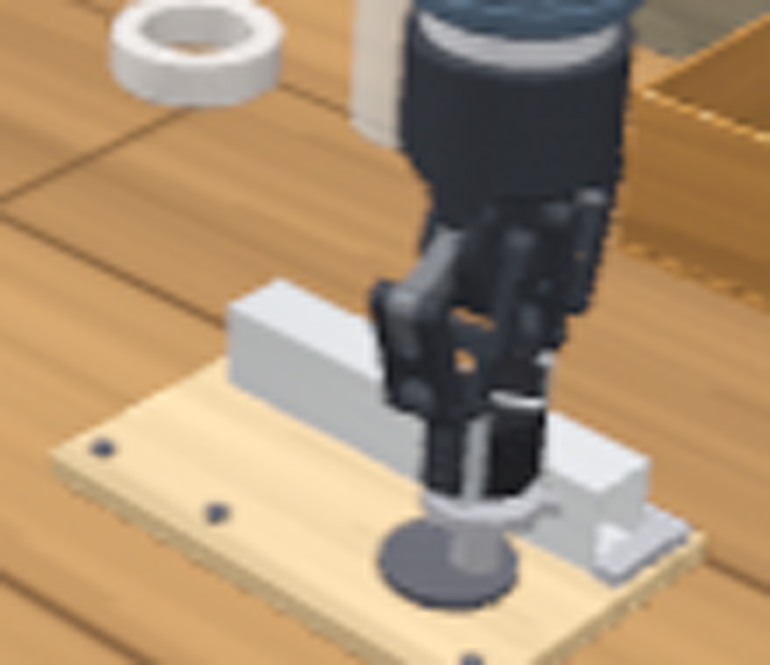

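apply_moves(plan=[{"translation":[0,0,0],"angular":[0,0,0.08],"hand":0.03},{"translation":[0,0,0],"angular":[0,0,0.08],"hand":0.03},{"translation":[0,0,0],"angular":[0,0,0.08],"hand":0.03}])

```text
time_s: 25.92
eef_pos: [0.5119, -0.1997, 0.057]
eef_rot: [-0.0, 0.745, 0.667, 0.001]
wrist_force: [1.9, 5.3, 4.0]
opening: 0.456
```

Run:
```python
from m import *
o=st(); go(o,.5115,-.2003,70)
```

```text
t 25.925 p [ 0.5119 -0.1997  0.057 ] F [1.8642 5.3331 3.9828] T [ 0.9372 -0.1453  0.0709] op 0.4557041861397504
yaw -6.275336885295791 z axis [ 0.0011  0.0016 -1.    ] tool shift [-0.0006 -0.0003 -0.    ] tool rz -1.3312557667162879
```

apply_moves(plan=[{"translation":[0,0,0],"angular":[0,0,0.08],"hand":0.03},{"translation":[0,0,0],"angular":[0,0,0.08],"hand":0.03}])

```text
time_s: 26.18
eef_pos: [0.5119, -0.1997, 0.057]
eef_rot: [-0.0, 0.796, 0.606, 0.001]
wrist_force: [2.1, 5.5, 5.5]
opening: 0.449
```

Run:
```python
from m import *
o=st(); go(o,.5115,-.2003,70)
s=ctrl.camera("side"); crop(s,"k4_s.png",235,170,110,95,7)
```

```text
t 26.175 p [ 0.5119 -0.1997  0.057 ] F [2.0503 5.4532 5.4868] T [ 1.0255 -0.1741  0.039 ] op 0.44898085565674073
yaw -15.443912516869544 z axis [ 0.0013  0.0016 -1.    ] tool shift [-0.0007 -0.0003 -0.    ] tool rz -1.4912775992053686
```

View pics/k4_s.png

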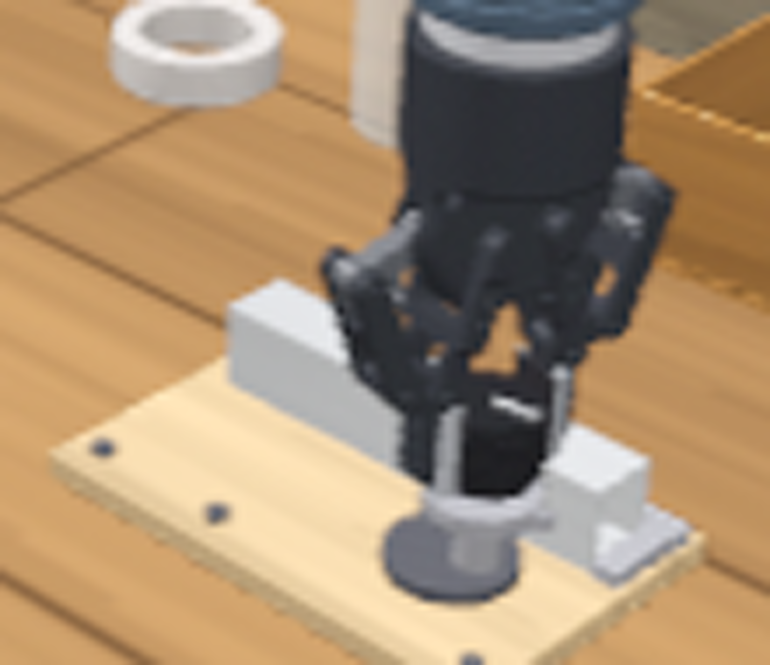

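apply_moves(plan=[{"translation":[0,0,0],"angular":[0,0,0.08],"hand":0.03},{"translation":[0,0,0],"angular":[0,0,0.08],"hand":0.03}])

```text
time_s: 26.48
eef_pos: [0.512, -0.1998, 0.057]
eef_rot: [-0.0, 0.842, 0.54, 0.001]
wrist_force: [2.5, 5.3, 4.9]
opening: 0.451
```

Run:
```python
from m import *
o=st(); go(o,.5115,-.2003,70)
```

```text
t 26.475 p [ 0.512  -0.1998  0.057 ] F [2.5382 5.3453 4.9138] T [ 0.9702 -0.2034  0.0087] op 0.45092350807552967
yaw -24.610107377564038 z axis [ 0.0014  0.0015 -1.    ] tool shift [-0.0007 -0.0002 -0.    ] tool rz -1.6512578794038704
```

apply_moves(plan=[{"translation":[0,0,0],"angular":[0,0,0.08],"hand":0.03},{"translation":[0,0,0],"angular":[0,0,0.08],"hand":0.03}])

```text
time_s: 26.72
eef_pos: [0.5121, -0.1997, 0.057]
eef_rot: [-0.0, 0.882, 0.471, 0.001]
wrist_force: [3.0, 5.1, 3.8]
opening: 0.453
```

Run:
```python
from m import *
o=st(); go(o,.5115,-.2003,70)
```

```text
t 26.725 p [ 0.5121 -0.1997  0.057 ] F [3.0359 5.088  3.7667] T [ 1.0549 -0.2874  0.108 ] op 0.45266383319416964
yaw -33.77830081527402 z axis [ 0.0015  0.0015 -1.    ] tool shift [-0.0008 -0.0001 -0.    ] tool rz -1.8112730413516474
```

apply_moves(plan=[{"translation":[0,0,0],"angular":[0,0,0.08],"hand":0.03},{"translation":[0,0,0],"angular":[0,0,0.08],"hand":0.03}])

```text
time_s: 26.98
eef_pos: [0.5121, -0.1997, 0.057]
eef_rot: [-0.0, 0.917, 0.399, 0.001]
wrist_force: [2.2, 5.8, 4.4]
opening: 0.448
```

Run:
```python
from m import *
o=st(); go(o,.5115,-.2003,70)
s=ctrl.camera("side"); crop(s,"k5_s.png",235,170,110,95,7)
```

```text
t 26.975 p [ 0.5121 -0.1997  0.057 ] F [2.238  5.7812 4.3641] T [ 1.0476 -0.3565  0.0447] op 0.4479259225208877
yaw -42.94901328029089 z axis [ 0.0017  0.0016 -1.    ] tool shift [-0.0008 -0.     -0.    ] tool rz -1.971332168619877
```

View pics/k5_s.png

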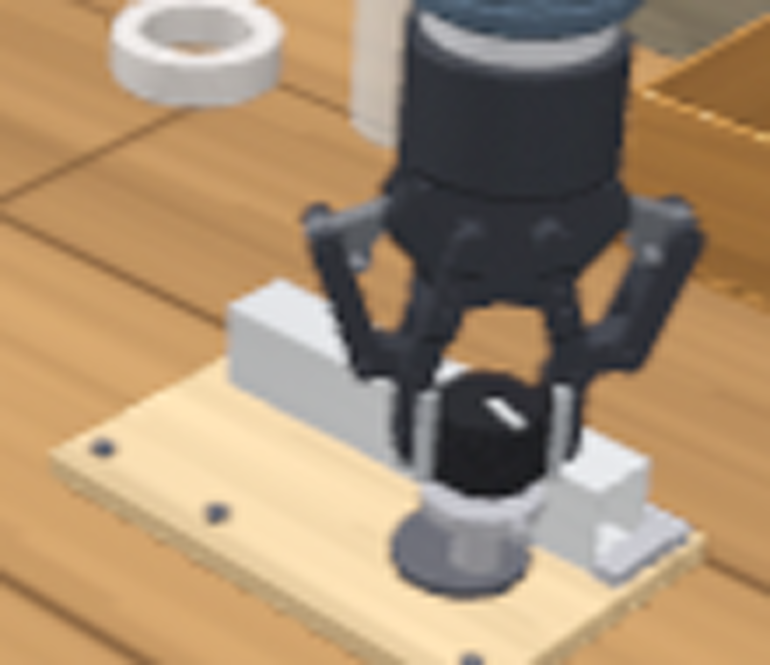

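apply_moves(plan=[{"translation":[0,0,0],"angular":[0,0,0.08],"hand":0.03},{"translation":[0,0,0],"angular":[0,0,0.08],"hand":0.03}])

```text
time_s: 27.28
eef_pos: [0.5121, -0.1998, 0.057]
eef_rot: [-0.0, 0.946, 0.325, 0.001]
wrist_force: [2.3, 5.9, 4.7]
opening: 0.45
```

Run:
```python
from m import *
o=st(); go(o,.5115,-.2003,70)
```

```text
t 27.275 p [ 0.5121 -0.1998  0.057 ] F [2.3103 5.9481 4.6857] T [ 1.0876 -0.356   0.1284] op 0.449770792652952
yaw -52.11297302248858 z axis [ 0.0018  0.0015 -1.    ] tool shift [-0.0008  0.     -0.    ] tool rz -2.131273438641437
```

apply_moves(plan=[{"translation":[0,0,0],"angular":[0,0,0.08],"hand":0.03}])

```text
time_s: 27.4
eef_pos: [0.5122, -0.1998, 0.057]
eef_rot: [-0.0, 0.958, 0.287, 0.001]
wrist_force: [2.4, 6.9, 4.6]
opening: 0.456
```

Run:
```python
from m import *
o=st(); go(o,.5115,-.2003,70)
s=ctrl.camera("side"); crop(s,"k6_s.png",235,170,110,95,7)
```

```text
t 27.4 p [ 0.5122 -0.1998  0.057 ] F [2.4266 6.9343 4.6114] T [ 1.0768 -0.4055  0.2916] op 0.45550114296701627
yaw -56.675729172391804 z axis [ 0.0018  0.0014 -1.    ] tool shift [-0.0009  0.0001 -0.    ] tool rz -2.2109085564228685
```

View pics/k6_s.png

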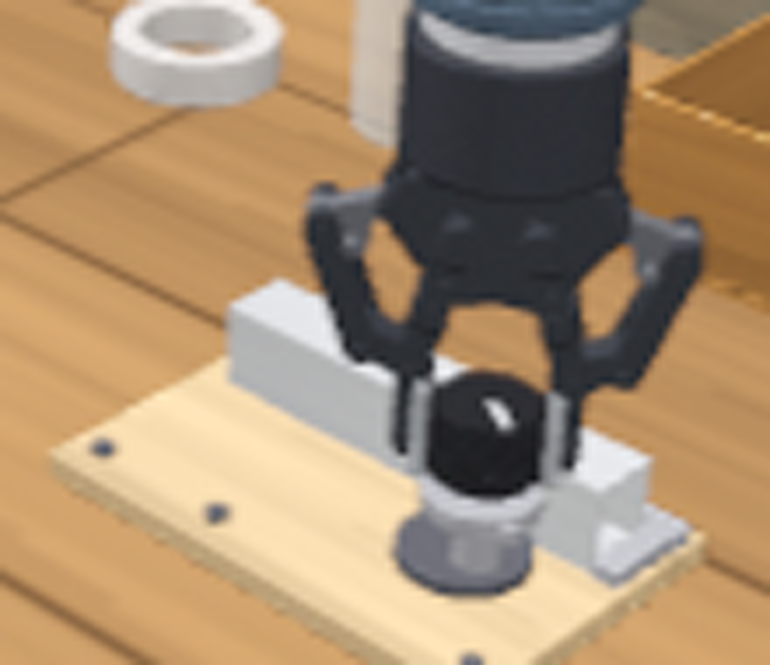

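apply_moves(plan=[{"translation":[0,0,0],"angular":[0,0,0.05],"hand":0.03}])

```text
time_s: 27.58
eef_pos: [0.5122, -0.1997, 0.057]
eef_rot: [-0.0, 0.965, 0.263, 0.001]
wrist_force: [2.2, 5.8, 4.8]
opening: 0.447
```

Run:
```python
from m import *
o=st(); go(o,.5115,-.2003,70)
```

```text
t 27.575 p [ 0.5122 -0.1997  0.057 ] F [2.1763 5.814  4.7859] T [ 1.068  -0.4081  0.3068] op 0.4474997852325784
yaw -59.45774509878569 z axis [ 0.0017  0.0014 -1.    ] tool shift [-0.0009  0.0001 -0.    ] tool rz -2.259463894181362
```

apply_moves(plan=[{"translation":[0,0,0],"angular":[0,0,0.05],"hand":0.03}])

```text
time_s: 27.7
eef_pos: [0.5122, -0.1997, 0.057]
eef_rot: [-0.0, 0.971, 0.239, 0.001]
wrist_force: [2.8, 5.1, 4.4]
opening: 0.455
```

Run:
```python
from m import *
o=st(); go(o,.5115,-.2003,70)
```

```text
t 27.7 p [ 0.5122 -0.1997  0.057 ] F [2.8196 5.1049 4.3861] T [ 1.0244 -0.4062  0.1086] op 0.45528039948838694
yaw -62.35155527998019 z axis [ 0.0018  0.0014 -1.    ] tool shift [-0.0009  0.0002 -0.    ] tool rz -2.3099704097709397
```

apply_moves(plan=[{"translation":[0,0,0],"angular":[0,0,0.05],"hand":0.03}])

```text
time_s: 27.82
eef_pos: [0.5122, -0.1998, 0.057]
eef_rot: [-0.0, 0.977, 0.214, 0.001]
wrist_force: [3.6, 5.4, 4.4]
opening: 0.453
```

Run:
```python
from m import *
o=st(); go(o,.5115,-.2003,70)
s=ctrl.camera("side"); crop(s,"k7_s.png",275,215,60,45,13)
```

```text
t 27.825 p [ 0.5122 -0.1998  0.057 ] F [3.5534 5.4081 4.4216] T [ 1.1049 -0.4614 -0.1138] op 0.4527744901811943
yaw -65.25205696872598 z axis [ 0.002   0.0014 -1.    ] tool shift [-0.0009  0.0001 -0.    ] tool rz -2.3605937141992097
```

View pics/k7_s.png

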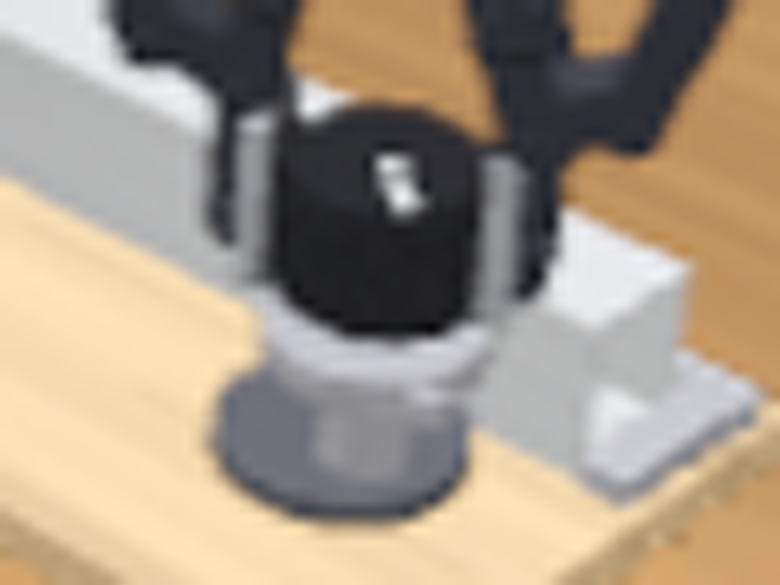

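apply_moves(plan=[{"translation":[0,0,0],"angular":[0,0,0.05],"hand":0.03}])

```text
time_s: 28.0
eef_pos: [0.5123, -0.1998, 0.057]
eef_rot: [-0.0, 0.982, 0.19, 0.001]
wrist_force: [3.4, 5.6, 4.3]
opening: 0.452
```

Run:
```python
from m import *
o=st(); go(o,.5115,-.2003,70)
```

```text
t 28.0 p [ 0.5123 -0.1998  0.057 ] F [3.4484 5.5959 4.3173] T [ 1.113  -0.4875  0.0263] op 0.45235472929510956
yaw -68.0845979909345 z axis [ 0.0021  0.0014 -1.    ] tool shift [-0.0009  0.0002 -0.    ] tool rz -2.410030881234554
```

apply_moves(plan=[{"translation":[0,0,0],"angular":[0,0,0.04],"hand":0.03}])

```text
time_s: 28.12
eef_pos: [0.5123, -0.1998, 0.0571]
eef_rot: [-0.001, 0.985, 0.17, 0.001]
wrist_force: [2.9, 5.3, 4.0]
opening: 0.451
```

Run:
```python
from m import *
o=st(); go(o,.5115,-.2003,70)
```

```text
t 28.125 p [ 0.5123 -0.1998  0.0571] F [2.8526 5.3174 3.9616] T [ 1.0739 -0.4457  0.0195] op 0.45113181349248543
yaw -70.38904188280483 z axis [ 0.0021  0.0014 -1.    ] tool shift [-0.0009  0.0002 -0.    ] tool rz -2.4502510145751635
```

apply_moves(plan=[{"translation":[0,0,0],"angular":[0,0,0.04],"hand":0.03}])

```text
time_s: 28.25
eef_pos: [0.5123, -0.1998, 0.057]
eef_rot: [-0.001, 0.989, 0.151, 0.001]
wrist_force: [3.0, 4.5, 3.9]
opening: 0.453
```

Run:
```python
from m import *
o=st(); go(o,.5115,-.2003,70)
```

```text
t 28.25 p [ 0.5123 -0.1998  0.057 ] F [2.9717 4.5349 3.8789] T [ 1.0987 -0.4433  0.156 ] op 0.45255662422153525
yaw -72.66961617385547 z axis [ 0.002   0.0014 -1.    ] tool shift [-0.0009  0.0003 -0.    ] tool rz -2.4900545447903326
```

apply_moves(plan=[{"translation":[0,0,0],"angular":[0,0,0.05],"hand":0.03},{"translation":[0,0,0],"angular":[0,0,0.05],"hand":0.03}])

```text
time_s: 28.5
eef_pos: [0.5123, -0.1998, 0.057]
eef_rot: [-0.001, 0.995, 0.101, 0.001]
wrist_force: [3.1, 5.1, 3.3]
opening: 0.452
```

Run:
```python
from m import *
o=st(); go(o,.5115,-.2003,70)
```

```text
t 28.5 p [ 0.5123 -0.1998  0.057 ] F [3.1186 5.1182 3.2761] T [ 1.0279 -0.4621  0.3195] op 0.45166093002932883
yaw -78.38297219888544 z axis [ 0.002   0.0012 -1.    ] tool shift [-0.0009  0.0003 -0.    ] tool rz -2.5897714187657614
```

apply_moves(plan=[{"translation":[0,0,0],"angular":[0,0,0.05],"hand":0.03},{"translation":[0,0,0],"angular":[0,0,0.04],"hand":0.03}])

```text
time_s: 28.75
eef_pos: [0.5123, -0.1998, 0.057]
eef_rot: [-0.001, 0.998, 0.056, 0.001]
wrist_force: [3.5, 5.4, 4.0]
opening: 0.448
```

Run:
```python
from m import *
o=st(); go(o,.5115,-.2003,70)
```

```text
t 28.75 p [ 0.5123 -0.1998  0.057 ] F [3.5069 5.4105 4.0013] T [ 0.9251 -0.5061 -0.0635] op 0.44824026998471433
yaw -83.56183832691559 z axis [ 0.0021  0.0013 -1.    ] tool shift [-0.0008  0.0004 -0.    ] tool rz -2.6801596842198974
```

apply_moves(plan=[{"translation":[0,0,0],"angular":[0,0,0.04],"hand":0.03},{"translation":[0,0,0],"angular":[0,0,0.04],"hand":0.03}])

```text
time_s: 29.0
eef_pos: [0.5124, -0.1999, 0.057]
eef_rot: [-0.001, 1.0, 0.016, 0.001]
wrist_force: [3.6, 4.9, 2.8]
opening: 0.455
```

Run:
```python
from m import *
o=st(); go(o,.5115,-.2003,70)
s=ctrl.camera("side"); crop(s,"k8_s.png",275,215,60,45,13)
```

```text
t 29.0 p [ 0.5124 -0.1999  0.057 ] F [3.633  4.9119 2.769 ] T [ 1.0208 -0.5908  0.0522] op 0.45478568584796525
yaw -88.14735212140741 z axis [ 0.0023  0.0013 -1.    ] tool shift [-0.0009  0.0004 -0.    ] tool rz -2.7601919978293985
```

View pics/k8_s.png

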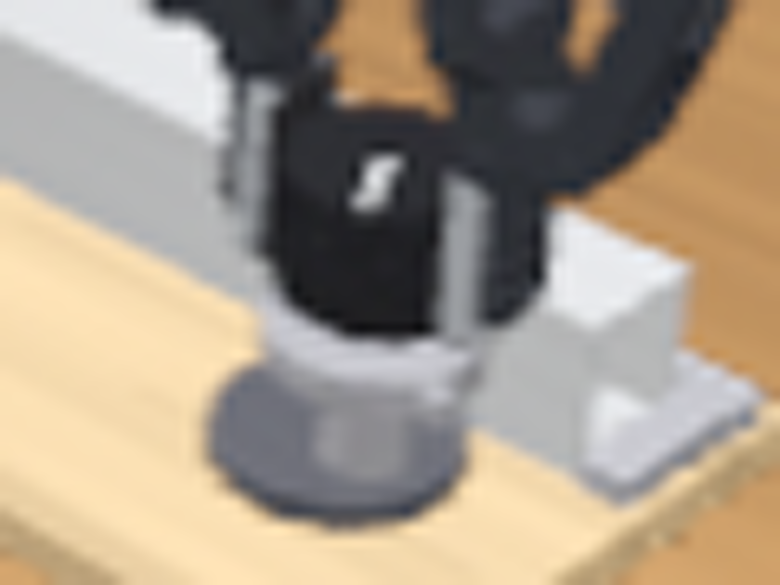

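apply_moves(plan=[{"translation":[0,0,0],"angular":[0,0,0],"hand":0.05},{"translation":[0,0,0],"angular":[0,0,0],"hand":0.07},{"translation":[0,0,0],"angular":[0,0,0],"hand":0.08},{"translation":[0,0,-0.01],"angular":[0,0,0],"hand":0.08},{"translation":[0,0,-0.03],"angular":[0,0,0],"hand":0.08},{"translation":[0,0,-0.04],"angular":[0,0,0],"hand":0.08},{"translation":[0,0,-0.04],"angular":[0,0,0],"hand":0.08},{"translation":[0,0,0],"angular":[0,0,0],"hand":0.08}])

```text
time_s: 30.05
eef_pos: [0.5135, -0.2024, 0.1811]
eef_rot: [0.002, 1.0, 0.017, 0.003]
wrist_force: [-0.0, 0.1, -0.2]
opening: 0.939
```

Run:
```python
from m import *
o=st(); go(o,.5115,-.2003,70)
s=ctrl.camera("side"); crop(s,"f_s.png",275,215,60,45,13); crop(s,"f_s2.png",235,170,110,95,7)
```

```text
t 30.05 p [ 0.5135 -0.2024  0.1811] F [-0.0441  0.1177 -0.1825] T [ 0.0465  0.0106 -0.0426] op 0.9386838441322933
yaw -88.0624690303701 z axis [ 0.0069 -0.0047 -1.    ] tool shift [-0.0019 -0.0022 -0.    ] tool rz -2.7587105084115273
```

View pics/f_s.png

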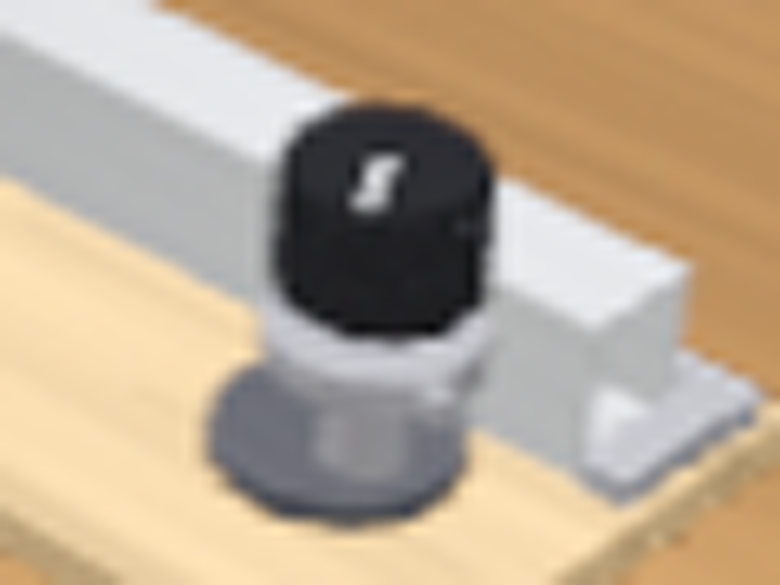

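View pics/f_s2.png

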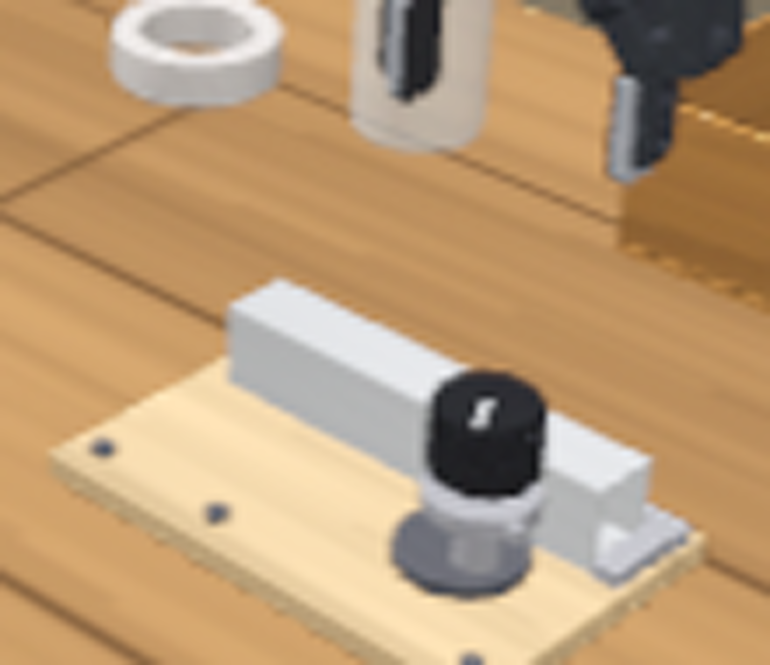

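apply_moves(plan=[{"translation":[0,-0.03,0],"angular":[0,0,0],"hand":0.08},{"translation":[0,-0.05,0],"angular":[0,0,0],"hand":0.08},{"translation":[0,-0.06,0],"angular":[0,0,0],"hand":0.08},{"translation":[0,-0.06,0],"angular":[0,0,0],"hand":0.08},{"translation":[0,-0.06,0],"angular":[0,0,0],"hand":0.08},{"translation":[0,-0.06,0],"angular":[0,0,0],"hand":0.08},{"translation":[0,-0.03,0],"angular":[0,0,0],"hand":0.08},{"translation":[0,0,0],"angular":[0,0,0],"hand":0.08}])

```text
time_s: 31.1
eef_pos: [0.4981, 0.1507, 0.1752]
eef_rot: [0.0, 1.0, 0.019, -0.001]
wrist_force: [1.3, 0.3, -0.4]
opening: 0.939
```

Run:
```python
from m import *
o=st()
c=ctrl.camera("top"); s=ctrl.camera("side"); ax=np.array([.5114,-.2006])
crop(c,"f_t.png",250,150,100,70,8); crop(c,"f_full.png",0,0,512,384,1.5)
t=onz(s,[[275+445/13-.5,215+392/13-.5]],.047)[0,:2]-ax; print("tooth",np.hypot(*t),np.degrees(np.arctan2(t[1],t[0])))
a,b=onz(s,[[275+390/13-.5,215+160/13-.5],[275+362/13-.5,215+210/13-.5]],.0875)[:,:2]; d=b-a; print("line",d,np.degrees(np.arctan2(d[1],d[0])), b-ax)
```

```text
t 31.1 p [0.4981 0.1507 0.1752] F [ 1.286   0.285  -0.4182] T [-0.0326 -0.0098 -0.0371] op 0.9390522132196399
tooth 0.0182729915261266 -98.34547963359918
line [-0.0172 -0.0065] -159.2957097004626 [-0.015  -0.0047]
```

View pics/f_t.png

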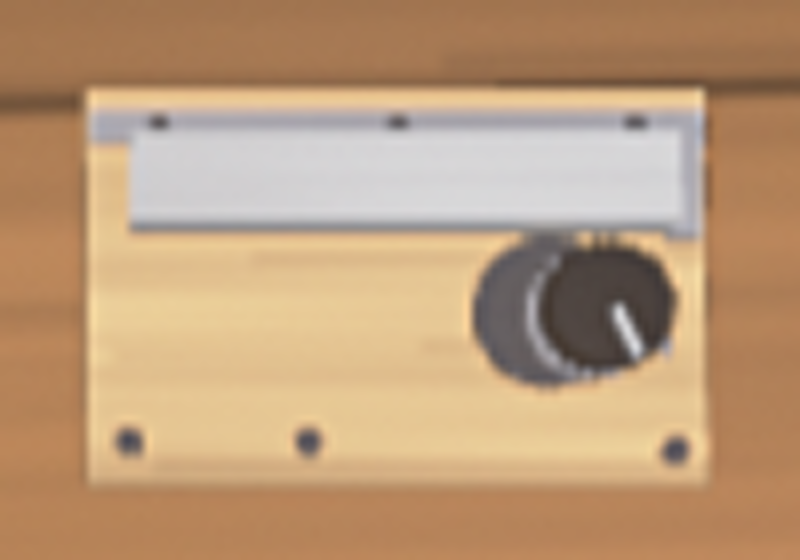

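View pics/f_full.png

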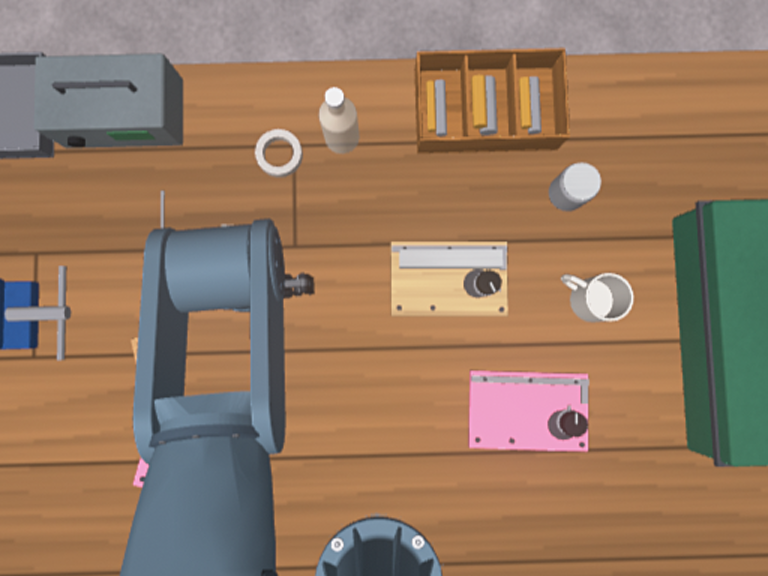

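Run:
```python
from bench import ctrl
print(ctrl.hand_in())
```

```text
the job is handed in; nothing more can be done
None
```

The tube is clamped in the plywood jig against the fence and end stop, and the job is handed in at about 31 s of the 72 s allowed.

**What I did**
- **Laying the tube:** I gripped the long tube near its +y half, laid it flat on the plate and slid it until the end stop held it, at about 6 N. Then I let go.
- **Mending a gap:** My first push towards the fence jammed on friction. The picture afterwards showed the tube still about 2 mm off. I closed the fingers and nudged it the last 2.5 mm until it met the fence, at about 10 N.
- **Turning the knob:** I turned it clockwise about 159°. The torque peaked at 0.31 N m and dropped, then peaked at 0.32 N m and dropped again, which is two clicks. I let go with almost no torque left on the knob.

**Last checks**
- **Clicks:** In the top view the knob's line is about 41° past the collar's tooth, which fits two clicks. A rougher reading from the side view gave 61°, but there the tooth and line were only a few pixels across and the tooth's distance from the axis came out wrong. I trusted the top view and the torque record.
- **Tube:** It lies parallel to the fence with its end at the stop.
- **Other things:** The bystanders I could see in the last top view looked undisturbed. The arm hid the screwdriver's handle, the offcut and most of the wood block, so I couldn't confirm those. The gripper was open, clear of everything and carrying no load.

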